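# Fish the sample basket out of the drained cooling bath with the hook rod

### The arm

A 7-joint arm with a two-finger parallel gripper is mounted at the origin on the work surface. World frame = base frame: x ahead of the robot, y to its left, z up, the work surface at z = 0. Lengths are in m, angles in rad, forces in N, time in s.
With the tool pointing down it reaches from about 0.35 to 0.9 m from the base axis. Payload 8.1 kg.
Tool frame: the origin (TCP) lies at the centre of the arm's flange, where the gripper is bolted on; the fingertips stand 173 mm ahead of it and the grasp point (between the pads) lies 155 mm ahead of it; y points along the fingers, x is the direction in which the jaws open and shut, and the axes are right-handed (so a half turn about y gives the same grasp; the last joint's range is limited). The gripper opens to 85 mm and grips with 20 to 120 N. Pads are 22 mm wide; open, the fingers measure 114 mm over their backs; the gripper's body (76 mm by 85 mm) begins 54 mm behind the grasp point. The pads swing forward as they close: fully open they stand 13 mm farther back than shut.
Start: joints at [-1.269, 0.434, 0.025, 1.573, -0.012, 1.134, -0.075], TCP at [0.246, 0.574, 0.405] pointing down, gripper open.
Joint ranges: [-2.62, 2.62], [-0.44, 2.09], [-1.27, 1.32], [0.08, 2.57], [-1.32, 4.46], [0.12, 2], [-2.74, 2.74]. Speed limits (rad/s): [2.22, 2.22, 3.01, 3.01, 3.14, 3.14, 3.14].

### API

Orientations are given as a unit quaternion [x, y, z, w].
In Python, from bench import bot, camera, camera_model, recognise gives the robot as it stands.
- The arm moves only by the tool arm_command, never from a script. Its argument "moves" is a list of rows, each an object with "claw": the opening, from -1 (shut) to 1 (fully open), so that 0 is half open; "offset": the shift along the tool's x, y, z in m, a list of three; "angular": the turn, a rotation vector about the tool's x, y, z in rad, a list of three. In form: [{"claw": claw, "offset": [tx, ty, tz], "angular": [rx, ry, rz]}, ...]. A call has 1 to 8 rows; each row is the pose to reach, as a shift and turn from the pose measured when the call began, along the tool's axes at that moment; what a row does not reach only later rows make up. A row lasts 1/12 s, in which the tool goes at most 41.7 mm and 7.16 degrees, less where a joint would pass 70% of its speed; a pose out of reach is approached as far as the arm can. A call with a gripper value outside its range is refused whole. The fingers move at their own pace and stop on an object; "newtons" is the grip in N (left out, the last holds). Time passes only in rows, so rows that repeat a pose let the fingers close. It gives the time, the measured TCP pose, the force and the opening at its end, in the units of the state.
- bot.sense(): the state, without advancing time (a new reading comes with each control period).
- camera(name): name is "side" or "top"; returns the picture (480x640x3 uint8, red, green, blue); there is no depth.
- camera_model(name): a dict with "intrinsics" (3x3 intrinsics, pixels), "D" ([k1, k2, p1, p2, k3] as OpenCV has them; the pictures are not rectified), "R" (3x3) and "t" (3): a world point X has camera coordinates R X + t. Camera axes: x right, y down, z forward; pixel columns grow to the right and rows downward; lengths in m; the calibration is good to about 2 mm. A picture is of the moment at which its call begins. camera_model takes no time and is no camera call.
- bot.job_done(): hands the job in, once; it reports no verdict.
Trained networks look in the newest picture that a camera, given by its name, has taken for a name from the list of things; names that differ only in an ending like _2 or _b are one class to them, and where a whole thing is asked for, a point or a joint stands for the part that bears it (a point fixed in the world has none). Each returns a list of dicts, best first, with "score" (0 to 1); they miss things now and then, are a little off and sometimes report something else, mostly with a low value. They report only what shows in the picture. A call takes as long as a camera call.
- recognise(camera, thing): "bbox" ([left, top, width, height] in pixels, round what is visible of it).
The state is a dict: "time_s": time; "q": joint angles; "joint_vel": joint speeds; "tau": joint torques, N m; "tcp_pos": TCP position; "eef_rot": TCP orientation; "force": force on the tool from outside, world axes, zero at the start; "moment": the same for the moment, N m; "width": opening from 0.0 (shut) to 1.0 (fully open).
Only numpy, scipy, OpenCV 4.12 (cv2) and the standard library are available. Lean on these libraries where they do the work, as an engineer would, in place of code of your own. Each camera call takes 0.05 s, during which the arm holds its last target.

### The job

The cooling bath is drained and its sample basket still hangs in its pocket deep in the narrow well: take the hook rod from its stand, feel gently for the basket's stiff, leaning wire handle with the hook, stopping at the first touch, and draw the basket straight up out of the well. Set it down gently, upright and flat inside the draining tray, unhook it and hang the rod back in the fork of its stand. Touch the basket and the bath only with the rod, never with the gripper, and leave everything else alone.

Things in the scene. Friction and masses are not known exactly. Their poses are not given: they have to be found in the camera images.
- bath: Light-grey cooling bath, fixed, 250 mm along x, 360 mm along y, 190 mm high; origin at the centre of its underside, z up. The well lies 75 mm towards +y. A dark circulator head 150 x 120 mm stands on top, 105 mm towards -y, rising to 305 mm above the bench. The rod must not press on the bath with more than 20 N, and the gripper must not touch it.
- well_mouth (a point): Centre of the well's mouth, level with its rim 190 mm above the bench; axes as the bath's. The steel-lined well is 116 mm along x and 88 mm along y, straight-walled, 178 mm deep. 128 mm below the rim its opening narrows to a steel locating pocket, 76 mm along x and 64 mm along y; the basket's body hangs in this pocket, its flange resting on the pocket's edges.
- basket_mid (a point): Middle of the steel basket, 22 mm above its underside and near its centre of mass; z up. Body 72 mm along x, 58 mm along y; flange 86 x 78 mm, 40 to 44 mm above the underside. Holds six fixed glass vials, none above the flange. 0.23 to 0.34 kg. Starts within 2 mm of the well's middle, x along the well's x. Fragile: push or pull with no more than 15 N, tip no more than 0.6 rad, set down gently.
- handle_hinge (a point): Mid-point of the hinge line of the basket's wire handle, 48 mm above the basket's underside, axes as the basket's. The handle is a U of orange 4 mm wire; its straight top bar, 40 mm long along y, lies 42 mm from this line. It leans up to 0.55 rad to +x or -x: this angle is NOT measured. It is stiff (0.8 N m) and keeps its angle: pushed sideways in the well it gives a few mm before 15 N is passed.
- rod_grip (a point): Middle of the hook rod's blue handle, the place to grip from above: square bar 20 x 20 mm, from 27 mm below to 29 mm above this point. z up along the rod, x the way the hook points. Below it a steel collar 28 mm across (27 to 32 mm down), then a straight 6 mm thick shank. 0.12 kg. Starts upright, hanging by the collar in the fork, hook towards the fork's open side.
- rod_hook (a point): Bottom of the rod's J-hook, centre of the bar, midway between shank and upturned end: 8 mm along x and 147 mm down from rod_grip, same axes. Bar 6 mm thick; upturned end 16 mm from the shank, centre to centre (10 mm clear mouth), its top 19 mm above this point.
- fork_seat (a point): Where the rod's axis belongs in its fixed stand, at the fork's top, 140 mm above the bench; rod_grip hangs 32 mm higher. Two level arms 13 mm wide with a 10 mm slot between, along x; the slot opens towards -x, where the arms end 22 mm away with stops 4 mm high (lift the collar over them). The post stands 55 mm towards +x, no higher than the fork.
- tray: White draining tray, fixed, 140 x 140 mm, origin at the centre of its underside on the bench, x and y along its sides. Inner floor 6 mm above the bench, 132 x 132 mm; rim 18 mm high, 4 mm thick. A basket lifted by its leaning handle hangs askew by up to about 0.4 rad about its y, its middle under the hook; it settles flat here as the hook is lowered on. Carry it slowly, as it swings.
- flask: Bystander: stoppered conical flask 82 mm wide, 135 mm high, origin at its underside.
- wash_bottle: Bystander: white plastic bottle, 66 mm wide, 150 mm high, origin at its underside.
- beaker: Bystander: glass beaker, 68 mm wide, 85 mm high, origin at its underside.
- well_lid: Bystander: the well's flat steel lid, 140 x 110 mm with a black knob, lying on the bench, 31 mm high.
- jar: Bystander: small amber jar, 44 mm wide, 60 mm high, origin at its underside.
- round_flask: Bystander: round glass flask on a cork ring, 84 mm wide, 140 mm high, origin at its underside.

How it is judged:
On the way, in this order (a step that is already met when the one before it is completed fails the run):
1. the basket hangs on the rod's hook, lifted out above the rim of the well (z of basket_mid in the frame of well_mouth above 0.027 m and contact force between rod and basket above 1 N), for 0.2 s.
2. the basket stands flat on the draining tray's floor (contact force between basket and tray above 1.5 N and angle between basket_mid's own z axis and vertical below 0.08 rad and height (world z) of basket_mid below 0.033 m), for 0.2 s.
At the end, for the whole second after the job is handed in: The basket stands flat (within 0.08 rad) on the draining tray's floor, its middle within 45 mm of the tray's centre, unhooked and at rest; the rod hangs upright (within 0.12 rad) by its collar in the fork, its axis within 15 mm of the seat, released and at rest (all of step 2 and horizontal distance between basket_mid and tray below 0.045 m and contact force between rod and basket below 0.1 N and distance between rod_grip and fork_seat below 0.045 m and z of rod_grip in the frame of fork_seat above 0.027 m and horizontal distance between rod_grip and fork_seat below 0.015 m and angle between rod_grip's own z axis and vertical below 0.12 rad and contact force between rod and stand above 0.5 N and linear speed of basket below 0.02 m/s and linear speed of rod below 0.03 m/s); the robot touches nothing.
It fails at once if the gripper or arm touches the basket or the bath (contact force between any of the fingers, the arm and basket above 0.5 N or contact force between any of the fingers, the arm and bath above 0.5 N).
It fails at once if the rod presses on the basket with more than 15 N (contact force between rod and basket above 15 N).
It fails at once if the basket tips beyond 0.6 rad (angle between basket_mid's own z axis and vertical above 0.6 rad).
It fails at once if rod or basket is forced against the bath with more than 20 N, or the basket is put down hard (more than 25 N on the tray) (contact force between any of rod, basket and bath above 20 N or contact force between basket and tray above 25 N).
It fails at once if a bystander is moved more than 30 mm (distance of any of flask, wash_bottle, beaker, well_lid, jar, round_flask from where it was at the start of the episode above 0.03 m).
It also fails if it takes over 72 s, if anything falls off the work surface, if the arm or the gripper's body presses on something with over 40 N, if the wrist force passes 120 N, or if a joint passes its speed limit or range.

## Working session

There is one attempt and no reset: what is moved stays moved. The work goes in short steps, Python scripts to look and compute and a tool call to move; the robot and the scene stay as the last step left them, time stands still between calls to the robot, and variables do not carry over. Pictures are saved under pics/ and viewed, and the job is handed in when it is done.

Besides the shell and the picture viewer there is one more tool, called after "Request:" by a JSON object that holds its "op" and its "data", one argument or row to a line. arm_command: Moves the arm, as the interface text tells. Its arguments: {"type":"object","properties":{"moves":{"type":"array"},"newtons":{"type":"number"}},"required":["moves"]}

```bash
ls; mkdir -p pics
cat > h.py <<'E'
import numpy as np, cv2
from bench import bot, camera, camera_model, recognise
from scipy.spatial.transform import Rotation as Rot
def snap(n,fn):
    im=camera(n); cv2.imwrite('pics/'+fn,im[:,:,::-1]); return im
def proj(n,P):
    m=camera_model(n); P=np.atleast_2d(np.array(P,float))
    r,_=cv2.Rodrigues(np.array(m['R'])); 
    return cv2.projectPoints(P.reshape(-1,1,3),r,np.array(m['t'],float),np.array(m['intrinsics'],float),np.array(m['D'],float))[0].reshape(-1,2)
def ray(n,uv):
    m=camera_model(n);R=np.array(m['R']);t=np.array(m['t'])
    p=cv2.undistortPoints(np.array(uv,float).reshape(-1,1,2),np.array(m['intrinsics'],float),np.array(m['D'],float)).reshape(-1,2)
    d=np.c_[p,np.ones(len(p))]@R
    return -R.T@t,d
def atz(n,uv,z):
    c,d=ray(n,uv); return c+d*((z-c[2])/d[:,2])[:,None]
E
python3 - <<'E'
from h import *
snap('side','s0.png');snap('top','t0.png')
for n in('side','top'):
    c=ray(n,[[320,240]]);print(n,c)
    for k in ['bath','basket_mid','handle_hinge','rod_grip','rod_hook','fork_seat','tray','flask','wash_bottle','beaker','well_lid','jar','round_flask']:
        try:print(k,[(np.round(r['bbox']).tolist(),round(r['score'],2)) for r in recognise(n,k)[:2]])
        except Exception as e:print(k,e)
s=bot.sense();print(s)
E
```

```text
pics
side (array([0.33480186, 0.93612804, 0.94978802]), array([[ 0.1549029 , -0.73918944, -0.65572905]]))
bath [([251.0, 106.0, 122.0, 159.0], 0.56)]
basket_mid []
handle_hinge []
rod_grip [([335.0, 281.0, 15.0, 56.0], 0.95)]
rod_hook [([332.0, 286.0, 18.0, 54.0], 0.74)]
fork_seat [([308.0, 300.0, 46.0, 57.0], 0.89)]
tray [([218.0, 292.0, 79.0, 63.0], 0.9), ([337.0, 282.0, 13.0, 42.0], 0.58)]
flask [([280.0, 393.0, 37.0, 61.0], 0.78)]
wash_bottle [([205.0, 236.0, 32.0, 52.0], 0.83)]
beaker [([224.0, 384.0, 32.0, 48.0], 0.66)]
well_lid [([376.0, 179.0, 47.0, 29.0], 0.78), ([333.0, 282.0, 15.0, 58.0], 0.74)]
jar [([369.0, 273.0, 17.0, 27.0], 0.67)]
round_flask [([344.0, 381.0, 42.0, 61.0], 0.91)]
top (array([0.37984215, 0.04007454, 1.78565794]), array([[ 0.10630357, -0.00658029, -0.99434694]]))
bath [([342.0, 171.0, 156.0, 114.0], 0.74)]
basket_mid [([374.0, 213.0, 25.0, 32.0], 0.66)]
handle_hinge [([372.0, 215.0, 31.0, 27.0], 0.9)]
rod_grip [([296.0, 146.0, 19.0, 29.0], 0.27)]
rod_hook [([237.0, 280.0, 13.0, 8.0], 0.66)]
fork_seat [([227.0, 260.0, 38.0, 39.0], 0.72)]
tray [([229.0, 18
[... 320 characters left out ...]
0], 0.73)]
{'time_s': 1.4, 'q': array([-1.26860302,  0.43451076,  0.02501962,  1.57322724, -0.01160078,
        1.13402246, -0.0750912 ]), 'joint_vel': array([ 1.31503921e-03, -4.47491796e-04, -3.19221752e-03, -5.71181525e-05,
        3.36733980e-04,  6.28152335e-04, -2.54251336e-04]), 'tau': array([ 4.40865570e-04, -6.70282459e+01,  1.02423325e+00, -3.16552269e+01,
        1.54809019e-02,  2.60049746e-03, -1.87673118e-05]), 'tcp_pos': array([0.24617372, 0.57447002, 0.40470582]), 'eef_rot': array([ 0.59033145,  0.38925515, -0.38925905, -0.5903106 ]), 'force': array([ 0.44858657,  0.06530773, -0.6840668 ]), 'moment': array([-0.06894865,  0.0095767 , -0.01702917]), 'width': 0.9965717236383826}
```

Run:
```python
from h import *
s=bot.sense();print(np.round(Rot.from_quat(s['eef_rot']).as_matrix(),4))
t=cv2.imread('pics/t0.png');z=cv2.imread('pics/s0.png')
cv2.imwrite('pics/t0c.png',cv2.resize(t[130:360,210:520],None,fx=2.58,fy=2.58,interpolation=cv2.INTER_CUBIC))
cv2.imwrite('pics/s0c.png',cv2.resize(z[90:390,190:440],None,fx=2,fy=2,interpolation=cv2.INTER_CUBIC))
```

```text
[[ 0.3939  0.     -0.9191]
 [ 0.9191 -0.      0.3939]
 [-0.     -1.     -0.    ]]
```

View pics/t0.png

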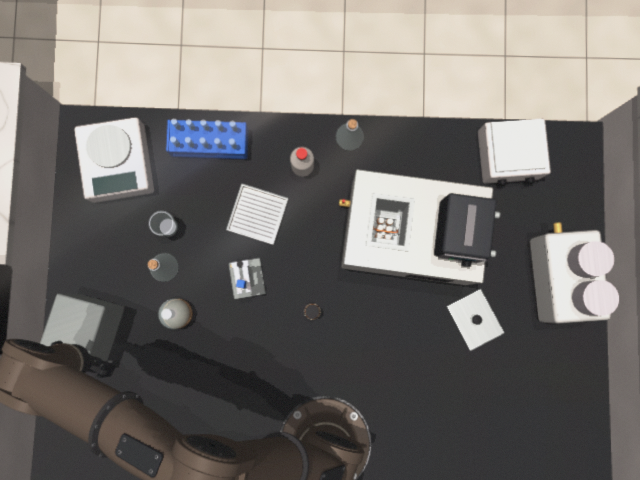

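View pics/s0.png

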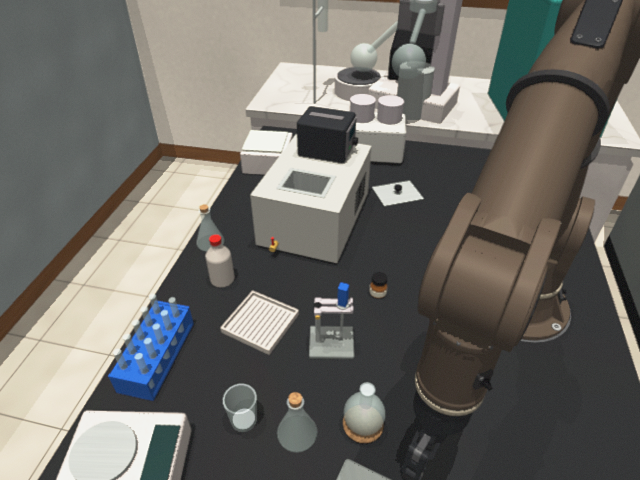

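View pics/t0c.png

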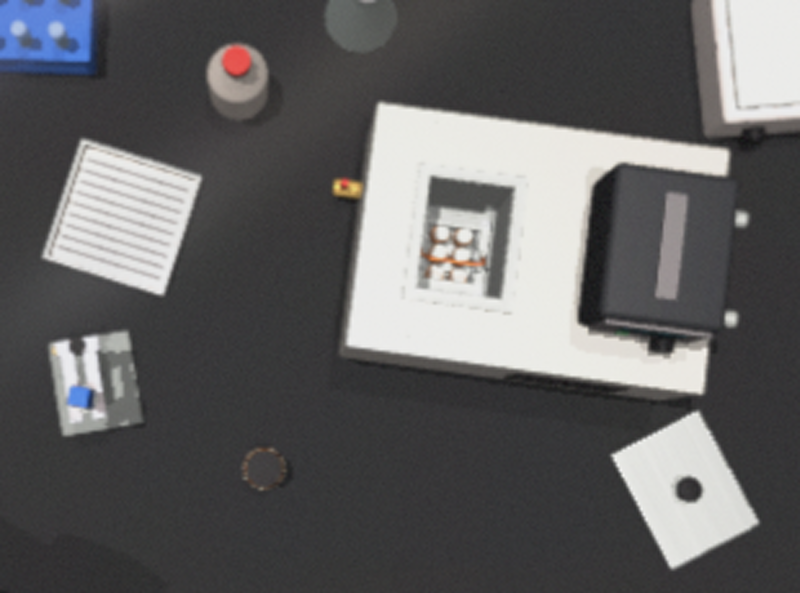

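View pics/s0c.png

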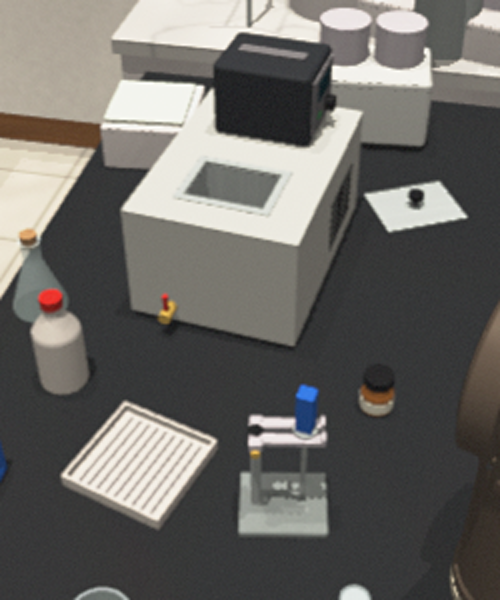

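Run:
```python
from h import *
t=cv2.imread('pics/t0.png');z=cv2.imread('pics/s0.png')
def crop(im,x0,y0,w,h,f,fn):
    o=cv2.resize(im[y0:y0+h,x0:x0+w],None,fx=f,fy=f,interpolation=cv2.INTER_CUBIC)
    for i in range(0,w,10): cv2.putText(o,str(x0+i),(i*f,8),0,.3,(0,255,255),1);cv2.line(o,(i*f,0),(i*f,4),(0,255,0))
    for i in range(0,h,10): cv2.putText(o,str(y0+i),(0,i*f+4),0,.3,(0,255,255),1)
    cv2.imwrite('pics/'+fn,o)
crop(t,335,165,160,120,5,'a.png')
crop(t,365,190,50,60,10,'b.png')
crop(z,245,140,130,120,5,'c.png')
crop(t,220,180,75,120,5,'d.png')
crop(z,300,275,60,90,6,'e.png')
```

```text
(no output)
```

View pics/a.png

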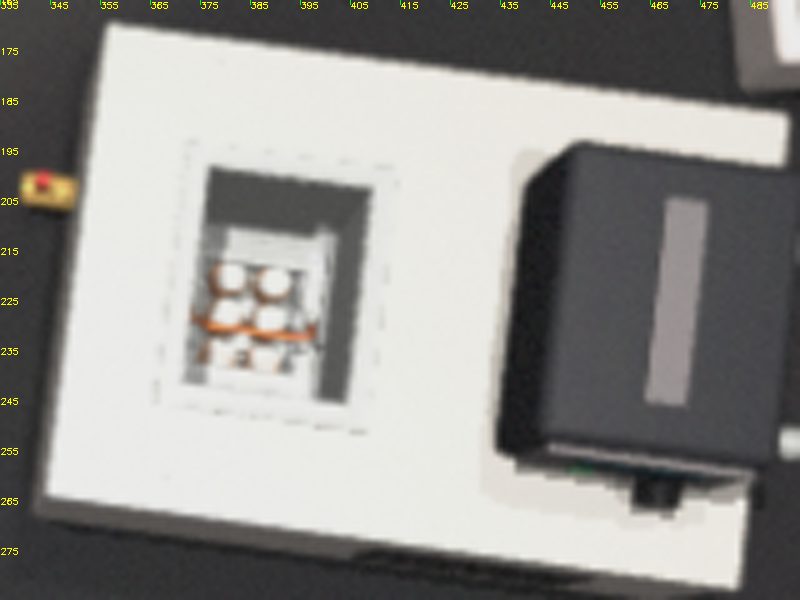

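View pics/b.png

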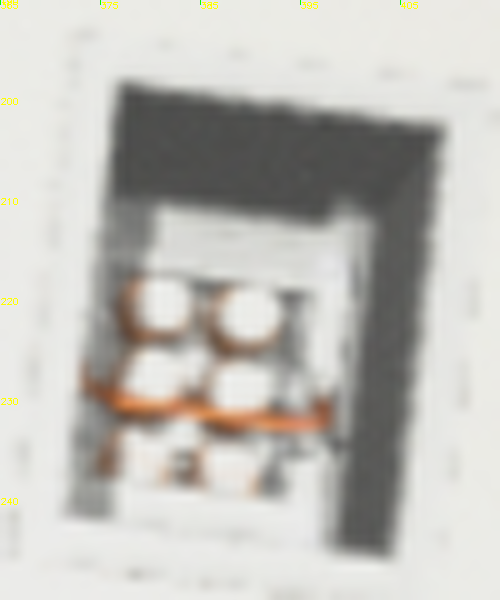

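View pics/c.png

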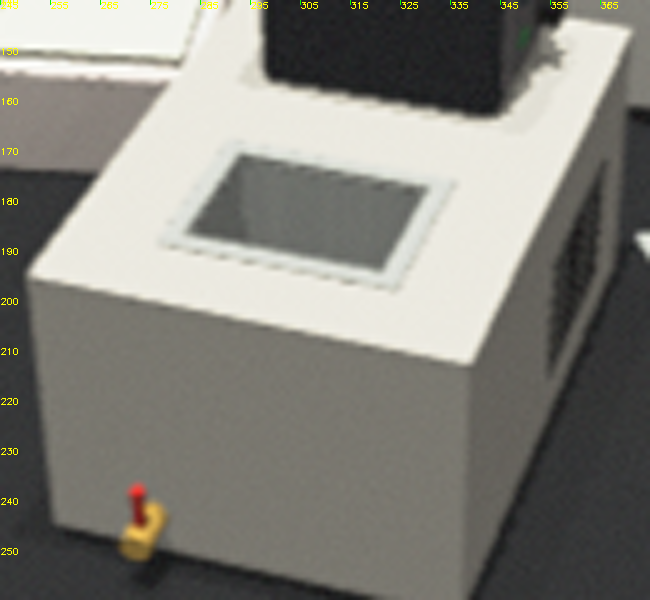

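View pics/d.png

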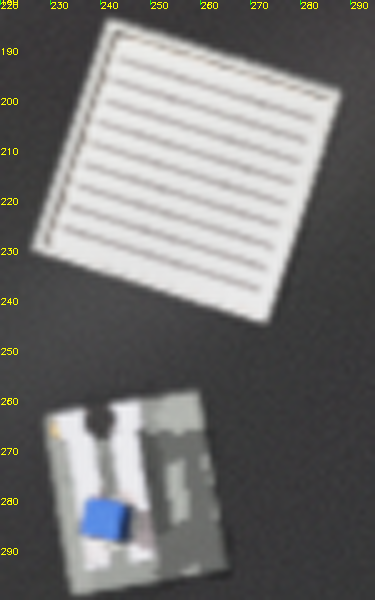

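View pics/e.png

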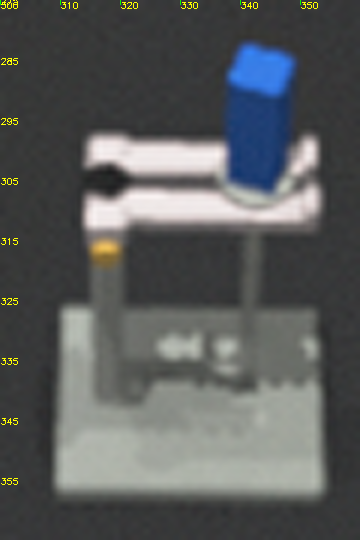

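```bash
cat >> h.py <<'E'
def px(c,x0,y0,f): 
    c=np.array(c,float); return (c+.5)/f-.5+np.array([x0,y0])
E
cat > fit.py <<'E'
from h import *
from scipy.optimize import least_squares
ta=px([[107,22],[790,115],[738,590],[47,497]],335,165,5)
tw=px([[118,82],[444,124],[393,556],[68,515]],365,190,10)
sa=px([[30,275],[470,362],[632,30]],245,140,5)
sw=px([[187,235],[383,270],[428,188],[237,152]],245,140,5)
def W(p,L):
    c,s=np.cos(p[2]),np.sin(p[2]); L=np.array(L,float)
    return np.c_[p[0]+c*L[:,0]-s*L[:,1],p[1]+s*L[:,0]+c*L[:,1],L[:,2]]
LA=[[.125,.18,.19],[.125,-.18,.19],[-.125,-.18,.19],[-.125,.18,.19]]
LW=[[.058,.119,.19],[.058,.031,.19],[-.058,.031,.19],[-.058,.119,.19]]
LSA=[LA[0],LA[3],LA[2]]
LSW=[LW[0],LW[3],LW[2],LW[1]]
def res(p,which='ts'):
    r=[]
    if 't' in which: r+=[proj('top',W(p,LA))-ta,proj('top',W(p,LW))-tw]
    if 's' in which: r+=[proj('side',W(p,LSA))-sa,proj('side',W(p,LSW))-sw]
    return np.concatenate(r).ravel()
if __name__=='__main__':
    for w in('t','s','ts'):
        o=least_squares(lambda p:res(p,w),[.5,-.1,0],x_scale=[.01,.01,.01]);print(w,o.x,W(o.x,[[0,.075,.19]]));print(np.round(o.fun.reshape(-1,2),1).tolist())
    p=o.x
    for z in(.100,.108,.112):
        q=atz('top',px([[110,402],[215,412],[325,424]],365,190,10),z)
        c,s=np.cos(p[2]),np.sin(p[2]); d=q[:,:2]-W(p,[[0,.075,0]])[0,:2]
        print(z,'bar in well frame mm',np.round(1000*d@np.array([[c,-s],[s,c]]),1).tolist())
    q=atz('top',px([[155,205],[365,225],[330,545],[110,515]],365,190,10),.066)
    d=q[:,:2]-W(p,[[0,.075,0]])[0,:2];print('flange?',np.round(1000*d@np.array([[c,-s],[s,c]]),1).tolist())
E
python3 fit.py
```

```text
t [ 0.59614714 -0.22662536 -0.10664322] [[ 0.60413023 -0.15205143  0.19      ]]
[[0.3, 0.5], [-0.2, 0.0], [0.0, -0.4], [0.0, -0.5], [-0.2, -0.2], [0.5, 0.0], [0.3, 0.5], [-0.7, 0.1]]
s [ 0.59602943 -0.23117231 -0.10325326] [[ 0.60375967 -0.15657175  0.19      ]]
[[-0.3, -0.2], [0.0, -0.1], [-0.2, -0.4], [-0.6, -0.0], [0.0, 0.5], [0.5, -0.2], [0.5, 0.2]]
ts [ 0.59584554 -0.22760893 -0.10502688] [[ 0.60370808 -0.1530222   0.19      ]]
[[0.6, 0.7], [0.1, 0.1], [0.5, -0.4], [0.5, -0.3], [0.1, -0.1], [0.8, 0.2], [0.7, 0.7], [-0.3, 0.3], [-0.7, 0.5], [-0.3, 0.7], [-0.2, 0.2], [-0.9, 0.7], [-0.3, 1.3], [0.3, 0.5], [0.3, 0.8]]
0.1 bar in well frame mm [[-14.1, 28.5], [-13.0, -0.5], [-12.2, -30.9]]
0.108 bar in well frame mm [[-15.1, 29.2], [-14.1, 0.3], [-13.3, -30.0]]
0.112 bar in well frame mm [[-15.7, 29.5], [-14.6, 0.7], [-13.9, -29.5]]
flange? [[47.8, 20.0], [50.0, -39.4], [-41.3, -40.4], [-41.1, 21.8]]
```

Run:
```python
from h import *
def crop(n,x0,y0,w,h,f,fn):
    ims=[camera(n).astype(float) for _ in range(4)]
    im=np.mean(ims,0).astype(np.uint8)[:,:,::-1]
    o=cv2.resize(im[y0:y0+h,x0:x0+w],None,fx=f,fy=f,interpolation=cv2.INTER_CUBIC)
    cv2.imwrite('pics/'+fn,o); cv2.imwrite('pics/avg_'+n+'.png',im)
crop('top',222,255,45,45,14,'f.png')
crop('side',330,275,30,40,14,'g.png')
```

```text
(no output)
```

View pics/f.png

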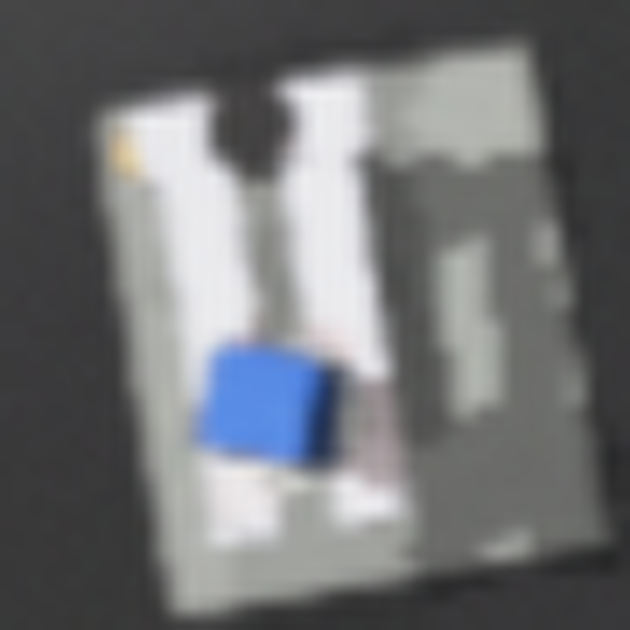

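View pics/g.png

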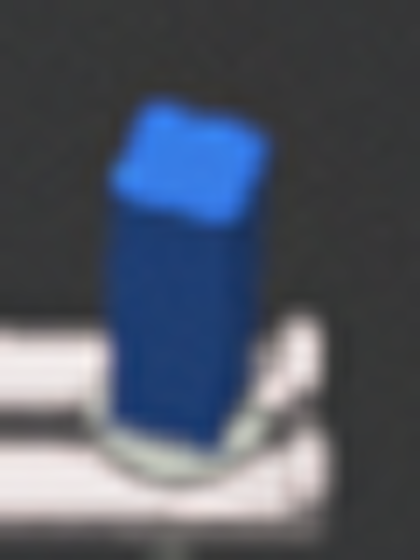

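```bash
cat > fit2.py <<'E'
from h import *
from scipy.optimize import least_squares
from fit import W
t=px([[222,347],[318,357],[300,465],[198,443]],222,255,14)
s=px([[108,180],[222,225],[272,140],[155,98]],330,275,14)
a=.01;z=.201
LT=[[a,a,z],[a,-a,z],[-a,-a,z],[-a,a,z]];LS=[LT[0],LT[3],LT[2],LT[1]]
for w in('t','s','ts'):
    f=lambda p:np.concatenate(([proj('top',W(p,LT))-t] if 't' in w else [])+([proj('side',W(p,LS))-s] if 's' in w else [])).ravel()
    o=least_squares(f,[.4,.2,-.1],x_scale=.01);print(w,o.x,np.round(o.fun.reshape(-1,2),1).tolist())
q=atz('top',px([[306,533],[270,250],[210,547],[408,508]],222,255,14),.142);print(q)
d=q[1]-q[0];d/=np.linalg.norm(d);print('stand yaw',np.arctan2(d[1],d[0]),'seat',q[0]+.022*d,'wid',np.linalg.norm(q[2]-q[3]))
q=atz('side',px([[317,310],[325,500]],330,275,14),.142);print(q)
# tray: outer corners rim top z=.018, crop d base 220,180 f5
q=atz('top',px([[110,17],[342,92],[268,324],[32,250]],220,180,5),.018);print('tray',q,q.mean(0),[np.linalg.norm(q[i]-q[i-1]) for i in range(4)])
e=q[1]-q[0];print('tray yaw',np.arctan2(e[1],e[0])+np.pi/2)
for k,b,zz in[('flask',[148,248,30,30],.0675),('wash',[294,145,17,31],.15),('beaker',[148,211,30,23],.04),('jar',[303,304,18,17],.03),('round',[158,300,31,30],.07),('lid',[445,291,61,59],.01)]:
    print(k,atz('top',[[b[0]+b[2]/2,b[1]+b[3]/2]],zz)[0])
E
python3 fit2.py
```

```text
t [ 0.43237345  0.23046477 -0.14836561] [[-0.4, -0.5], [0.4, 0.1], [0.2, 0.1], [-0.2, 0.3]]
s [ 0.43217983  0.22839481 -0.23852548] [[-0.4, 0.2], [0.1, -0.0], [0.2, -0.1], [0.1, -0.0]]
ts [ 0.43221482  0.22956901 -0.19612895] [[0.1, -0.6], [0.9, 0.4], [0.4, 0.3], [-0.0, 0.2], [-0.4, 0.8], [0.2, 0.3], [0.0, 0.1], [-0.3, 0.4]]
[[0.4100781  0.22779322 0.142     ]
 [0.46327426 0.23677833 0.142     ]
 [0.40698961 0.24572146 0.142     ]
 [0.4152693  0.2087971  0.142     ]]
stand yaw 0.16732592304923197 seat [0.43177084 0.23145724 0.142     ] wid 0.03784126851513138
[[0.41400677 0.20089041 0.142     ]
 [0.40642458 0.24015625 0.142     ]]
tray [[0.72837515 0.25981626 0.018     ]
 [0.68844995 0.12429407 0.018     ]
 [0.55233826 0.16233692 0.018     ]
 [0.59124547 0.29900235 0.018     ]] [0.64010221 0.2113624  0.018     ] [np.float64(0.14261872377082271), np.float64(0.1412808715049304), np.float64(0.1413281671418995), np.float64(0.14209578092201602)]
tray yaw -0.2864977842951755
flask [0.48739588 0.46074981 0.0675    ]
wash [0.76886356 0.08224962 0.15      ]
beaker [0.6037244  0.47365987 0.04      ]
jar [0.36131346 0.04542503 0.03      ]
round [0.34566469 0.4237869  0.07      ]
lid [ 0.35122162 -0.4215708   0.01      ]
```

```bash
cat >> h.py <<'E'
def mv(P,yaw,n=1):
    "target TCP world position, yaw of tool x, tool y down"
    s=bot.sense();R=Rot.from_quat(s['eef_rot']);p=np.array(s['tcp_pos'])
    x=np.array([np.cos(yaw),np.sin(yaw),0]);y=np.array([0,0,-1.]);T=Rot.from_matrix(np.c_[x,y,np.cross(x,y)])
    o=R.inv().apply(np.array(P)-p);a=(R.inv()*T).as_rotvec()
    print('t',round(s['time_s'],2),'p',np.round(p,4),'F',np.round(s['force'],2),'w',round(s['width'],3))
    for i in range(1,n+1):print('offset',np.round(o*i/n,4).tolist(),'ang',np.round(a*i/n,4).tolist())
def st():
    s=bot.sense();R=Rot.from_quat(s['eef_rot']).as_matrix();print('t',round(s['time_s'],2),'p',np.round(s['tcp_pos'],4),'yaw',round(np.arctan2(R[1,0],R[0,0]),4),'ydir',np.round(R[:,1],4),'F',np.round(s['force'],2),'M',np.round(s['moment'],3),'w',round(s['width'],3),'q',np.round(s['q'],2))
E
python3 -c "
from h import *
mv([.4322,.2296,.42],np.pi/2-.19,1)"
```

```text
t 1.8 p [0.2462 0.5745 0.4047] F [-0.17  0.95 -0.3 ] w 0.998
offset [-0.2437, -0.0153, -0.3069] ang [-0.0, -0.2149, 0.0]
```

Request:
{"op": "arm_command", "data": {
  "moves": [
    {"claw":1,"offset":[-0.024,-0.004,-0.03],"angular":[0,-0.02,0]},
    {"claw":1,"offset":[-0.049,-0.008,-0.061],"angular":[0,-0.05,0]},
    {"claw":1,"offset":[-0.073,-0.012,-0.092],"angular":[0,-0.08,0]},
    {"claw":1,"offset":[-0.098,-0.015,-0.123],"angular":[0,-0.11,0]},
    {"claw":1,"offset":[-0.122,-0.015,-0.153],"angular":[0,-0.13,0]},
    {"claw":1,"offset":[-0.146,-0.015,-0.184],"angular":[0,-0.16,0]},
    {"claw":1,"offset":[-0.171,-0.015,-0.215],"angular":[0,-0.19,0]},
    {"claw":1,"offset":[-0.195,-0.015,-0.246],"angular":[0,-0.215,0]}
  ]
}}

```text
time_s: 2.47
tcp_pos: [0.3959, 0.2964, 0.42]
eef_rot: [-0.545, -0.451, 0.451, 0.545]
force: [1.6, 0.3, -0.6]
width: 1.0
```

```bash
python3 -c "
from h import *
st();mv([.4322,.2296,.42],np.pi/2-.19,1)"
```

```text
t 2.47 p [0.3959 0.2964 0.42  ] yaw 1.3825 ydir [ 4.e-04  5.e-04 -1.e+00] F [ 1.6   0.3  -0.62] M [ 0.048 -0.003  0.018] w 1.0 q [-0.83  0.21  0.09  1.87 -0.02  1.07  0.66]
t 2.47 p [0.3959 0.2964 0.42  ] F [ 1.6   0.3  -0.62] w 1.0
offset [-0.0588, -0.0, -0.0481] ang [0.0003, 0.0017, 0.0006]
```

Request:
{"op": "arm_command", "data": {
  "moves": [
    {"claw":1,"offset":[-0.029,0,-0.024],"angular":[0,0,0]},
    {"claw":1,"offset":[-0.059,0,-0.048],"angular":[0,0,0]},
    {"claw":1,"offset":[-0.059,0.0,-0.048],"angular":[0,0,0]},
    {"claw":1,"offset":[-0.059,0.02,-0.048],"angular":[0,0,0]}
  ]
}}

```text
time_s: 2.8
tcp_pos: [0.4343, 0.2275, 0.403]
eef_rot: [0.546, 0.452, -0.447, -0.546]
force: [0.3, 2.4, 0.0]
width: 1.004
```

Run:
```python
from h import *
st();mv([.4322,.2296,.335],np.pi/2-.19,1)
o=snap('side','s1.png');cv2.imwrite('pics/s1c.png',cv2.resize(o[200:380,250:450,::-1],None,fx=3,fy=3,interpolation=cv2.INTER_CUBIC))
```

```text
t 2.8 p [0.4343 0.2275 0.403 ] yaw 1.3768 ydir [ 0.006   0.0036 -1.    ] F [0.33 2.38 0.  ] M [0.109 0.01  0.035] w 1.004 q [-0.71  0.21  0.14  1.91 -0.03  1.02  0.82]
t 2.8 p [0.4343 0.2275 0.403 ] F [0.33 2.38 0.  ] w 1.004
offset [0.0014, 0.0679, 0.0028] ang [0.0052, -0.004, 0.0047]
```

View pics/s1c.png

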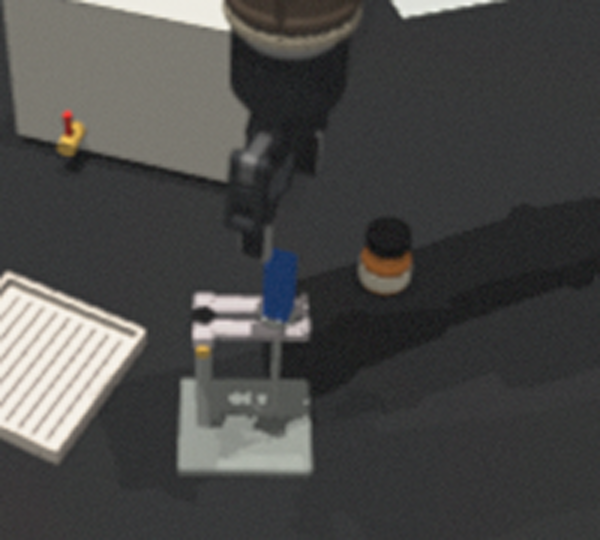

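Request:
{"op": "arm_command", "data": {
  "moves": [
    {"claw":1,"offset":[0.0014,0.022,0.0028],"angular":[0.005,-0.004,0.005]},
    {"claw":1,"offset":[0.0014,0.045,0.0028],"angular":[0.005,-0.004,0.005]},
    {"claw":1,"offset":[0.0014,0.068,0.0028],"angular":[0.005,-0.004,0.005]},
    {"claw":1,"offset":[0.0014,0.068,0.0028],"angular":[0.005,-0.004,0.005]},
    {"claw":1,"offset":[0.0014,0.068,0.0028],"angular":[0.005,-0.004,0.005]}
  ]
}}

```text
time_s: 3.27
tcp_pos: [0.4293, 0.2303, 0.3294]
eef_rot: [-0.544, -0.448, 0.455, 0.545]
force: [0.1, 0.0, 0.1]
width: 0.998
```

Run:
```python
from h import *
st();mv([.4322,.2296,.335],np.pi/2-.19,1)
o=snap('side','s2.png');cv2.imwrite('pics/s2c.png',cv2.resize(o[220:370,280:400,::-1],None,fx=4,fy=4,interpolation=cv2.INTER_CUBIC))
```

```text
t 3.27 p [0.4293 0.2303 0.3294] yaw 1.3843 ydir [-0.0082 -0.0055 -1.    ] F [0.14 0.   0.1 ] M [ 0.031 -0.02   0.045] w 0.998 q [-0.71  0.3   0.13  2.   -0.05  0.86  0.84]
t 3.27 p [0.4293 0.2303 0.3294] F [0.14 0.   0.1 ] w 0.998
offset [-0.0002, -0.0056, -0.003] ang [-0.007, 0.0035, -0.0069]
```

View pics/s2c.png

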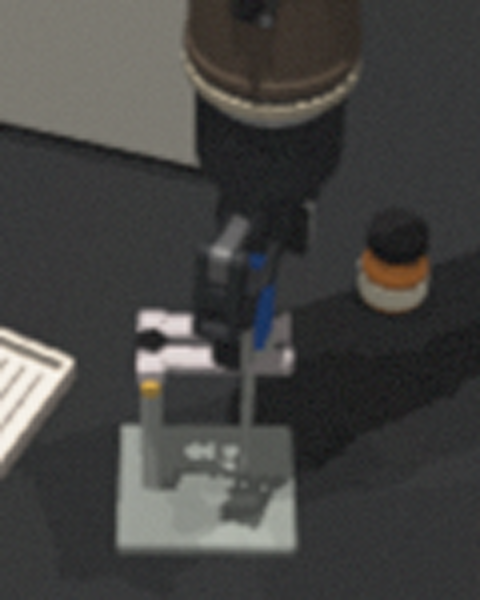

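Run:
```python
from h import *
for i in range(3):
    st();camera('top')
```

```text
t 3.32 p [0.4298 0.2305 0.3304] yaw 1.3841 ydir [-0.0062 -0.0042 -1.    ] F [-0.43 -0.03  0.47] M [-0.014 -0.046 -0.039] w 0.997 q [-0.71  0.3   0.13  2.   -0.05  0.86  0.84]
t 3.37 p [0.4301 0.2306 0.3309] yaw 1.3839 ydir [-0.005  -0.0032 -1.    ] F [ 1.6   0.28 -0.34] M [ 0.035  0.018 -0.   ] w 0.999 q [-0.71  0.3   0.13  2.   -0.05  0.85  0.84]
t 3.42 p [0.4302 0.2306 0.3312] yaw 1.3839 ydir [-0.0043 -0.0027 -1.    ] F [-0.15  0.39  0.3 ] M [-0.028  0.007 -0.029] w 1.002 q [-0.7   0.3   0.13  2.   -0.05  0.85  0.84]
```

Request:
{"op": "arm_command", "data": {
  "moves": [
    {"claw":1,"offset":[-0.0006,-0.002,-0.0022],"angular":[-0.004,0.003,-0.004]},
    {"claw":-1,"offset":[-0.0006,-0.002,-0.0022],"angular":[-0.004,0.003,-0.004]},
    {"claw":-1,"offset":[-0.0006,-0.002,-0.0022],"angular":[-0.004,0.003,-0.004]},
    {"claw":-1,"offset":[-0.0006,-0.002,-0.0022],"angular":[-0.004,0.003,-0.004]},
    {"claw":-1,"offset":[-0.0006,-0.002,-0.0022],"angular":[-0.004,0.003,-0.004]},
    {"claw":-1,"offset":[-0.0006,-0.002,-0.0022],"angular":[-0.004,0.003,-0.004]},
    {"claw":-1,"offset":[-0.0006,-0.002,-0.0022],"angular":[-0.004,0.003,-0.004]},
    {"claw":-1,"offset":[-0.0006,-0.002,-0.0022],"angular":[-0.004,0.003,-0.004]}
  ],
  "newtons": 100
}}

```text
time_s: 4.13
tcp_pos: [0.4322, 0.2295, 0.3333]
eef_rot: [-0.545, -0.451, 0.45, 0.545]
force: [-1.3, -0.5, 4.0]
width: 0.221
```

Run:
```python
from h import *
for i in range(2):
    st();o=camera('side')
cv2.imwrite('pics/s3c.png',cv2.resize(o[220:370,280:400,::-1],None,fx=4,fy=4,interpolation=cv2.INTER_CUBIC))
```

```text
t 4.13 p [0.4322 0.2295 0.3333] yaw 1.3808 ydir [ 5.e-04  6.e-04 -1.e+00] F [-1.34 -0.48  3.96] M [-0.18   0.261 -0.03 ] w 0.221 q [-0.7   0.29  0.13  2.   -0.05  0.85  0.84]
t 4.18 p [0.4322 0.2295 0.3333] yaw 1.3808 ydir [ 6.e-04  7.e-04 -1.e+00] F [-0.45 -1.01  3.7 ] M [-0.14   0.261 -0.011] w 0.224 q [-0.7   0.29  0.13  2.   -0.05  0.85  0.84]
```

View pics/s3c.png

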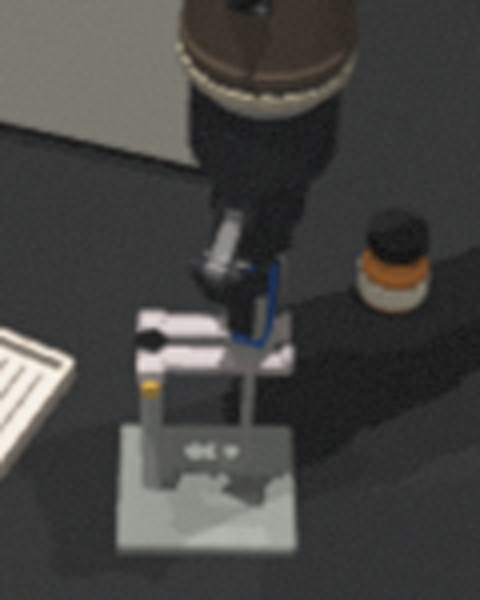

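Request:
{"op": "arm_command", "data": {
  "moves": [
    {"claw":-1,"offset":[0,-0.006,0],"angular":[0,0,0]},
    {"claw":-1,"offset":[0,-0.012,0],"angular":[0,0,0]},
    {"claw":-1,"offset":[0,-0.014,0],"angular":[0,0,0]},
    {"claw":-1,"offset":[0,-0.014,0],"angular":[0,0,0]},
    {"claw":-1,"offset":[-0.005,-0.014,0.014],"angular":[0,0,0]},
    {"claw":-1,"offset":[-0.01,-0.014,0.028],"angular":[0,0,0]},
    {"claw":-1,"offset":[-0.016,-0.014,0.042],"angular":[0,0,0]},
    {"claw":-1,"offset":[-0.019,-0.014,0.052],"angular":[0,0,0]}
  ]
}}

```text
time_s: 4.9
tcp_pos: [0.3763, 0.2202, 0.347]
eef_rot: [-0.545, -0.45, 0.45, 0.545]
force: [-0.4, 0.9, -1.6]
width: 0.223
```

Run:
```python
from h import *
st();o=camera('side');st()
cv2.imwrite('pics/s4c.png',cv2.resize(o[220:370,280:400,::-1],None,fx=4,fy=4,interpolation=cv2.INTER_CUBIC))
```

```text
t 4.9 p [0.3763 0.2202 0.347 ] yaw 1.3808 ydir [-3.e-04  1.e-04 -1.e+00] F [-0.42  0.87 -1.6 ] M [0.073 0.006 0.027] w 0.223 q [-0.75  0.19  0.12  2.09 -0.03  0.86  0.76]
t 4.95 p [0.3749 0.2202 0.3469] yaw 1.3815 ydir [-1.5e-03 -1.0e-04 -1.0e+00] F [-2.28 -1.1  -1.86] M [-0.057  0.192 -0.033] w 0.223 q [-0.75  0.19  0.11  2.1  -0.03  0.86  0.76]
```

View pics/s4c.png

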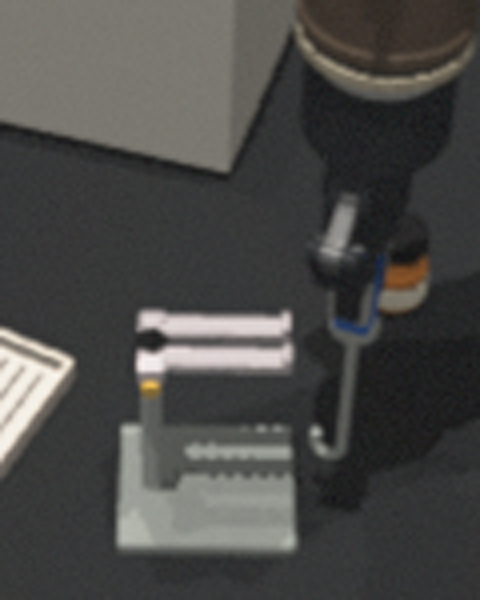

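Run:
```python
from h import *
im=camera('side')[:,:,::-1].copy()
p=np.array(bot.sense()['tcp_pos'])
o=cv2.resize(im[290:350,345:385],None,fx=14,fy=14,interpolation=cv2.INTER_CUBIC)
for nm,yw,c in[('-x',1.381+np.pi/2,(0,0,255)),('+x',1.381-np.pi/2,(0,255,0)),('+y',1.381,(255,0,0)),('-y',1.381+np.pi,(0,255,255))]:
    d=np.array([np.cos(yw),np.sin(yw),0]);g=p-[0,0,.161]
    L=np.array([g-[0,0,.032],g-[0,0,.147],g-[0,0,.147]+.016*d,g-[0,0,.128]+.016*d])
    u=(proj('side',L)-[345,290]+.5)*14-.5
    cv2.polylines(o,[np.int32(u)],False,c,1)
cv2.imwrite('pics/z.png',o[:, :])
```

```text
(no output)
```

View pics/z.png

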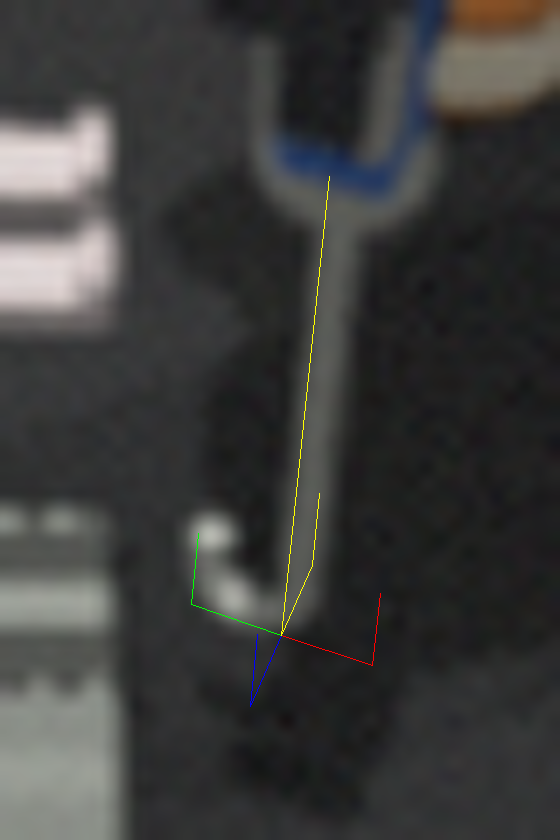

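Run:
```python
from h import *
mv([.37,.21,.56],1.4658);mv([.5642,-.1488,.56],1.4658)
```

```text
t 5.0 p [0.3762 0.2205 0.3472] F [ 0.3  -0.45 -1.64] w 0.223
offset [-0.0114, -0.2128, 0.0042] ang [-0.0004, -0.0839, 0.0004]
t 5.0 p [0.3762 0.2205 0.3472] F [ 0.3  -0.45 -1.64] w 0.223
offset [-0.3273, -0.2131, -0.2539] ang [-0.0004, -0.0839, 0.0004]
```

Request:
{"op": "arm_command", "data": {
  "moves": [
    {"claw":-1,"offset":[0,-0.025,0.004],"angular":[0,0,0]},
    {"claw":-1,"offset":[0,-0.055,0.008],"angular":[0,0,0]},
    {"claw":-1,"offset":[0,-0.085,0.01],"angular":[0,0,0]},
    {"claw":-1,"offset":[-0.01,-0.115,0.01],"angular":[0,0,0]},
    {"claw":-1,"offset":[-0.03,-0.14,0.005],"angular":[0,-0.02,0]},
    {"claw":-1,"offset":[-0.05,-0.165,-0.005],"angular":[0,-0.03,0]},
    {"claw":-1,"offset":[-0.07,-0.19,-0.02],"angular":[0,-0.05,0]},
    {"claw":-1,"offset":[-0.09,-0.213,-0.04],"angular":[0,-0.06,0]}
  ]
}}

```text
time_s: 5.67
tcp_pos: [0.3987, 0.1235, 0.5622]
eef_rot: [-0.53, -0.468, 0.467, 0.531]
force: [1.5, 0.0, -0.6]
width: 0.221
```

Run:
```python
from h import *
st();mv([.5642,-.1488,.56],1.4658,8)
```

```text
t 5.67 p [0.3987 0.1235 0.5622] yaw 1.4443 ydir [ 0.0012  0.0017 -1.    ] F [ 1.47  0.04 -0.56] M [ 0.055 -0.117  0.007] w 0.221 q [-0.67 -0.03  0.23  1.78  0.01  1.39  1.01]
t 5.67 p [0.3987 0.1235 0.5622] F [ 1.47  0.04 -0.56] w 0.221
offset [-0.0312, 0.0002, -0.0248] ang [0.0001, -0.0027, 0.0002]
offset [-0.0623, 0.0005, -0.0496] ang [0.0002, -0.0054, 0.0005]
offset [-0.0935, 0.0007, -0.0745] ang [0.0004, -0.0081, 0.0007]
offset [-0.1246, 0.001, -0.0993] ang [0.0005, -0.0108, 0.0009]
offset [-0.1558, 0.0012, -0.1241] ang [0.0006, -0.0135, 0.0011]
offset [-0.187, 0.0015, -0.1489] ang [0.0007, -0.0162, 0.0014]
offset [-0.2181, 0.0017, -0.1737] ang [0.0009, -0.0188, 0.0016]
offset [-0.2493, 0.002, -0.1985] ang [0.001, -0.0215, 0.0018]
```

Request:
{"op": "arm_command", "data": {
  "moves": [
    {"claw":-1,"offset":[-0.031,0,-0.025],"angular":[0,-0.003,0]},
    {"claw":-1,"offset":[-0.062,0,-0.05],"angular":[0,-0.005,0]},
    {"claw":-1,"offset":[-0.094,0.001,-0.075],"angular":[0,-0.008,0]},
    {"claw":-1,"offset":[-0.125,0.001,-0.099],"angular":[0,-0.011,0]},
    {"claw":-1,"offset":[-0.156,0.001,-0.124],"angular":[0,-0.014,0]},
    {"claw":-1,"offset":[-0.187,0.002,-0.149],"angular":[0,-0.016,0]},
    {"claw":-1,"offset":[-0.218,0.002,-0.174],"angular":[0,-0.019,0]},
    {"claw":-1,"offset":[-0.249,0.002,-0.1985],"angular":[0.001,-0.0215,0.002]}
  ]
}}

```text
time_s: 6.33
tcp_pos: [0.5655, -0.1505, 0.56]
eef_rot: [0.526, 0.473, -0.473, -0.525]
force: [0.7, 1.0, -0.3]
width: 0.222
```

Request:
{"op": "arm_command", "data": {
  "moves": [
    {"claw":-1,"offset":[0,0,0],"angular":[0,0,0]},
    {"claw":-1,"offset":[0,0,0],"angular":[0,0,0]},
    {"claw":-1,"offset":[0,0,0],"angular":[0,0,0]}
  ]
}}

```text
time_s: 6.58
tcp_pos: [0.5659, -0.1504, 0.5596]
eef_rot: [0.526, 0.473, -0.473, -0.525]
force: [0.2, 1.2, -1.2]
width: 0.222
```

Run:
```python
from h import *
st();im=camera('side')[:,:,::-1].copy();st();mv([.5642,-.1488,.56],1.4658,1)
p=np.array(bot.sense()['tcp_pos'])
x0,y0,w,h,f=260,110,110,110,7
o=cv2.resize(im[y0:y0+h,x0:x0+w],None,fx=f,fy=f,interpolation=cv2.INTER_CUBIC)
for yw,c in[(-.105,(0,255,0))]:
    d=np.array([np.cos(yw),np.sin(yw),0]);g=p-[0,0,.161]
    L=np.array([g-[0,0,.032],g-[0,0,.147],g-[0,0,.147]+.016*d,g-[0,0,.128]+.016*d])
    u=(proj('side',L)-[x0,y0]+.5)*f-.5;print(u)
    cv2.polylines(o,[np.int32(u)],False,c,1)
cv2.imwrite('pics/z2.png',o)
t=camera('top');cv2.imwrite('pics/z2t.png',t[:,:,::-1])
```

```text
t 6.58 p [ 0.5659 -0.1504  0.5596] yaw 1.4661 ydir [ 1.0e-04 -1.1e-03 -1.0e+00] F [ 0.18  1.24 -1.22] M [ 0.006 -0.009  0.015] w 0.222 q [-0.22  0.3   0.55  1.44 -0.16  1.44  1.79]
t 6.63 p [ 0.5657 -0.1496  0.5599] yaw 1.4677 ydir [ 6.e-04 -5.e-04 -1.e+00] F [ 0.38 -0.02 -0.23] M [0.012 0.041 0.022] w 0.222 q [-0.23  0.3   0.55  1.44 -0.16  1.44  1.79]
t 6.63 p [ 0.5657 -0.1496  0.5599] F [ 0.38 -0.02 -0.23] w 0.222
offset [0.0007, -0.0001, 0.0015] ang [0.0006, 0.0019, -0.0005]
[[417.97590377 123.97034947]
 [417.15852798 393.38776131]
 [377.92110321 386.48253654]
 [377.68037023 344.14659292]]
```

View pics/z2.png

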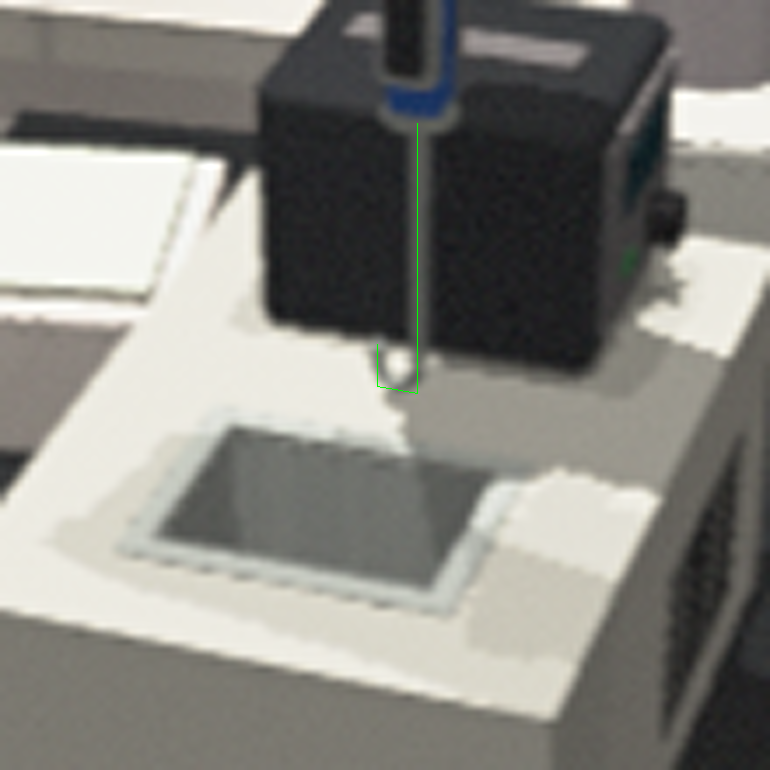

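View pics/z2t.png

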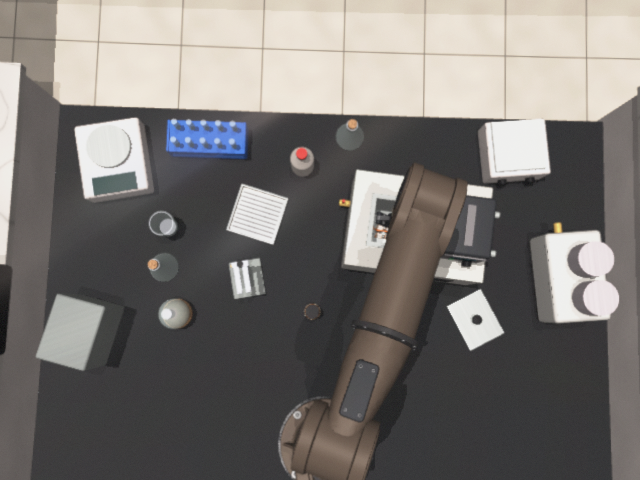

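Request:
{"op": "arm_command", "data": {
  "moves": [
    {"claw":-1,"offset":[0.0005,0.015,0.003],"angular":[0,0.002,0]},
    {"claw":-1,"offset":[0.0005,0.035,0.003],"angular":[0,0.002,0]},
    {"claw":-1,"offset":[0.0005,0.06,0.003],"angular":[0,0.002,0]},
    {"claw":-1,"offset":[0.0005,0.085,0.003],"angular":[0,0.002,0]},
    {"claw":-1,"offset":[0.0005,0.105,0.003],"angular":[0,0.002,0]},
    {"claw":-1,"offset":[0.0005,0.118,0.003],"angular":[0,0.002,0]},
    {"claw":-1,"offset":[0.0005,0.122,0.003],"angular":[0,0.002,0]},
    {"claw":-1,"offset":[0.0005,0.122,0.003],"angular":[0,0.002,0]}
  ]
}}

```text
time_s: 7.35
tcp_pos: [0.5624, -0.1471, 0.4377]
eef_rot: [-0.525, -0.474, 0.474, 0.525]
force: [-0.1, 1.0, -0.5]
width: 0.221
```

Run:
```python
from h import *
for i in range(3):
    st();im=camera('side')[:,:,::-1].copy()
x0,y0,w,h,f=270,130,80,80,8
cv2.imwrite('pics/z3.png',cv2.resize(im[y0:y0+h,x0:x0+w],None,fx=f,fy=f,interpolation=cv2.INTER_CUBIC))
```

```text
t 7.35 p [ 0.5624 -0.1471  0.4377] yaw 1.4685 ydir [-2.e-04  6.e-04 -1.e+00] F [-0.1   0.98 -0.51] M [ 0.076 -0.057  0.005] w 0.221 q [-0.21  0.36  0.52  1.67 -0.19  1.17  1.82]
t 7.4 p [ 0.5627 -0.1475  0.4387] yaw 1.468 ydir [ 1.4e-03  2.0e-04 -1.0e+00] F [ 0.46 -0.82 -1.54] M [ 0.008 -0.082 -0.031] w 0.222 q [-0.21  0.36  0.52  1.67 -0.19  1.17  1.82]
t 7.45 p [ 0.5629 -0.1479  0.4393] yaw 1.4676 ydir [ 2.5e-03 -2.0e-04 -1.0e+00] F [ 0.54 -0.54 -1.63] M [-0.017  0.017  0.019] w 0.219 q [-0.21  0.36  0.52  1.66 -0.19  1.17  1.82]
```

View pics/z3.png

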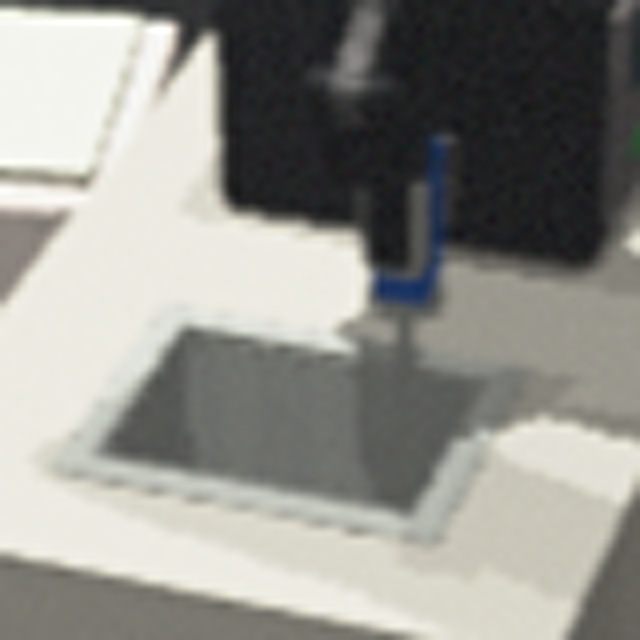

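Request:
{"op": "arm_command", "data": {
  "moves": [
    {"claw":-1,"offset":[0,0.005,0],"angular":[0,0,0]},
    {"claw":-1,"offset":[0,0.01,0],"angular":[0,0,0]},
    {"claw":-1,"offset":[0,0.015,0],"angular":[0,0,0]},
    {"claw":-1,"offset":[0,0.02,0],"angular":[0,0,0]},
    {"claw":-1,"offset":[0,0.025,0],"angular":[0,0,0]},
    {"claw":-1,"offset":[0,0.03,0],"angular":[0,0,0]},
    {"claw":-1,"offset":[0,0.03,0],"angular":[0,0,0]}
  ]
}}

```text
time_s: 8.08
tcp_pos: [0.5628, -0.148, 0.4081]
eef_rot: [0.525, 0.474, -0.473, -0.525]
force: [0.3, 0.7, -1.6]
width: 0.226
```

Run:
```python
from h import *
for i in range(3):
    st();camera('side')
mv([.5628,-.148,.388],1.466)
```

```text
t 8.08 p [ 0.5628 -0.148   0.4081] yaw 1.4672 ydir [ 1.1e-03 -1.0e-04 -1.0e+00] F [ 0.33  0.74 -1.57] M [0.037 0.059 0.013] w 0.226 q [-0.21  0.38  0.51  1.71 -0.21  1.1   1.84]
t 8.13 p [ 0.5629 -0.1481  0.4088] yaw 1.4672 ydir [ 1.8e-03 -2.0e-04 -1.0e+00] F [ 0.58  0.57 -0.38] M [ 0.038 -0.018  0.008] w 0.222 q [-0.21  0.38  0.51  1.71 -0.21  1.11  1.84]
t 8.18 p [ 0.563  -0.1482  0.4092] yaw 1.4672 ydir [ 2.4e-03 -3.0e-04 -1.0e+00] F [ 1.35  0.3  -0.27] M [-0.048 -0.006  0.001] w 0.22 q [-0.21  0.38  0.51  1.71 -0.21  1.11  1.84]
t 8.23 p [ 0.5631 -0.1482  0.4095] F [ 0.25 -0.16 -1.75] w 0.22
offset [0.0002, 0.0215, 0.0004] ang [0.0031, 0.0012, -0.0001]
```

Request:
{"op": "arm_command", "data": {
  "moves": [
    {"claw":-1,"offset":[0,0.004,0],"angular":[0.002,0,0]},
    {"claw":-1,"offset":[0,0.008,0],"angular":[0.003,0,0]},
    {"claw":-1,"offset":[0,0.012,0],"angular":[0.003,0.001,0]},
    {"claw":-1,"offset":[0,0.016,0],"angular":[0.003,0.001,0]},
    {"claw":-1,"offset":[0,0.02,0],"angular":[0.003,0.001,0]},
    {"claw":-1,"offset":[0,0.0215,0],"angular":[0.003,0.001,0]},
    {"claw":-1,"offset":[0,0.0215,0],"angular":[0.003,0.001,0]}
  ]
}}

```text
time_s: 8.82
tcp_pos: [0.563, -0.1482, 0.3874]
eef_rot: [-0.525, -0.473, 0.473, 0.526]
force: [0.3, 0.3, -1.2]
width: 0.216
```

Run:
```python
from h import *
F=[];M=[]
for i in range(6):
    s=bot.sense();F.append(s['force']);M.append(s['moment']);camera('side')
st();print(np.mean(F,0),np.std(F,0),np.mean(M,0),np.std(M,0))
```

```text
t 9.12 p [ 0.5632 -0.1483  0.3882] yaw 1.4662 ydir [ 4.e-04 -1.e-04 -1.e+00] F [-0.45 -0.1  -0.79] M [-0.029 -0.004 -0.005] w 0.221 q [-0.2   0.4   0.51  1.73 -0.22  1.06  1.85]
[ 0.09317327  0.16061351 -1.24620874] [0.54018453 0.69482025 0.73415106] [-0.02364075 -0.00945453  0.00122277] [0.01328147 0.02226964 0.03271037]
```

Request:
{"op": "arm_command", "data": {
  "moves": [
    {"claw":-1,"offset":[0,0,-0.002],"angular":[0,0,0]},
    {"claw":-1,"offset":[0,0,-0.004],"angular":[0,0,0]},
    {"claw":-1,"offset":[0,0,-0.006],"angular":[0,0,0]},
    {"claw":-1,"offset":[0,0,-0.007],"angular":[0,0,0]}
  ]
}}

```text
time_s: 9.45
tcp_pos: [0.5706, -0.149, 0.3883]
eef_rot: [0.526, 0.473, -0.473, -0.525]
force: [0.4, 0.7, -1.1]
width: 0.221
```

```bash
cat >> h.py <<'E'
def feel(n=3):
    F=[];M=[]
    for i in range(n):
        camera('side');s=bot.sense();F.append(s['force']);M.append(s['moment'])
    p=np.array(s['tcp_pos'])-[.604,-.153,0];c,sn=np.cos(-.105),np.sin(-.105)
    st();print('F',np.round(np.mean(F,0),2),'M',np.round(np.mean(M,0),3),'bathxy mm',np.round(1000*np.array([c*p[0]+sn*p[1],-sn*p[0]+c*p[1]]),1))
E
python3 -c "
from h import *
feel()"
```

```text
t 9.6 p [ 0.5703 -0.149   0.3881] yaw 1.4662 ydir [ 3.e-04 -2.e-04 -1.e+00] F [-0.12  0.05 -1.74] M [ 0.031 -0.004  0.003] w 0.221 q [-0.19  0.41  0.51  1.72 -0.22  1.07  1.85]
F [-0.19  0.04 -1.29] M [ 0.007  0.011 -0.022] bathxy mm [-33.9   0.4]
```

Request:
{"op": "arm_command", "data": {
  "moves": [
    {"claw":-1,"offset":[0,0,-0.001],"angular":[0,0,0]},
    {"claw":-1,"offset":[0,0,-0.002],"angular":[0,0,0]},
    {"claw":-1,"offset":[0,0,-0.003],"angular":[0,0,0]},
    {"claw":-1,"offset":[0,0,-0.004],"angular":[0,0,0]}
  ]
}}

```text
time_s: 9.93
tcp_pos: [0.5744, -0.1494, 0.3882]
eef_rot: [0.526, 0.473, -0.473, -0.525]
force: [0.4, -0.3, -1.9]
width: 0.221
```

```bash
python3 -c "
from h import *
feel()"
```

```text
t 10.08 p [ 0.5743 -0.1495  0.3881] yaw 1.4662 ydir [ 3.e-04 -2.e-04 -1.e+00] F [ 0.38  0.49 -0.54] M [-0.002  0.001 -0.03 ] w 0.215 q [-0.19  0.42  0.51  1.71 -0.23  1.07  1.85]
F [ 0.2   0.43 -0.92] M [ 0.023  0.002 -0.019] bathxy mm [-29.9   0.4]
```

Request:
{"op": "arm_command", "data": {
  "moves": [
    {"claw":-1,"offset":[0,0,-0.001],"angular":[0,0,0]},
    {"claw":-1,"offset":[0,0,-0.002],"angular":[0,0,0]},
    {"claw":-1,"offset":[0,0,-0.003],"angular":[0,0,0]}
  ]
}}

```text
time_s: 10.33
tcp_pos: [0.5774, -0.1497, 0.3881]
eef_rot: [0.526, 0.473, -0.473, -0.525]
force: [-0.5, -0.2, -1.3]
width: 0.225
```

```bash
python3 -c "
from h import *
feel()"
```

```text
t 10.48 p [ 0.5774 -0.1498  0.3881] yaw 1.4663 ydir [ 3.e-04 -3.e-04 -1.e+00] F [ 0.13 -0.68 -1.05] M [-0.026 -0.022 -0.008] w 0.223 q [-0.19  0.43  0.51  1.7  -0.23  1.08  1.85]
F [-0.05 -0.1  -1.16] M [-0.014  0.002 -0.02 ] bathxy mm [-26.8   0.4]
```

Request:
{"op": "arm_command", "data": {
  "moves": [
    {"claw":-1,"offset":[0,0,-0.001],"angular":[0,0,0]},
    {"claw":-1,"offset":[0,0,-0.002],"angular":[0,0,0]},
    {"claw":-1,"offset":[0,0,-0.003],"angular":[0,0,0]}
  ]
}}

```text
time_s: 10.73
tcp_pos: [0.5805, -0.1501, 0.3881]
eef_rot: [0.526, 0.473, -0.473, -0.525]
force: [0.7, 0.3, -1.5]
width: 0.219
```

```bash
python3 -c "
from h import *
feel()"
```

```text
t 10.88 p [ 0.5805 -0.1501  0.3881] yaw 1.4663 ydir [ 3.e-04 -3.e-04 -1.e+00] F [ 0.61  0.35 -0.6 ] M [-0.03  -0.073 -0.005] w 0.219 q [-0.19  0.43  0.5   1.69 -0.23  1.08  1.85]
F [ 0.63 -0.15 -0.93] M [-0.009 -0.031 -0.   ] bathxy mm [-23.7   0.5]
```

Request:
{"op": "arm_command", "data": {
  "moves": [
    {"claw":-1,"offset":[0,0,-0.0005],"angular":[0,0,0]},
    {"claw":-1,"offset":[0,0,-0.001],"angular":[0,0,0]},
    {"claw":-1,"offset":[0,0,-0.0015],"angular":[0,0,0]}
  ]
}}

```text
time_s: 11.13
tcp_pos: [0.582, -0.1502, 0.3881]
eef_rot: [0.526, 0.473, -0.473, -0.525]
force: [-0.4, -0.3, -0.6]
width: 0.22
```

```bash
python3 -c "
from h import *
feel()"
```

```text
t 11.28 p [ 0.582  -0.1502  0.3881] yaw 1.4663 ydir [ 3.e-04 -3.e-04 -1.e+00] F [-0.75  0.75 -1.94] M [-0.019 -0.025 -0.006] w 0.22 q [-0.19  0.43  0.5   1.69 -0.23  1.08  1.85]
F [-0.42  0.57 -1.83] M [ 0.012 -0.031 -0.026] bathxy mm [-22.2   0.4]
```

Request:
{"op": "arm_command", "data": {
  "moves": [
    {"claw":-1,"offset":[0,0,-0.0005],"angular":[0,0,0]},
    {"claw":-1,"offset":[0,0,-0.001],"angular":[0,0,0]},
    {"claw":-1,"offset":[0,0,-0.0015],"angular":[0,0,0]}
  ]
}}

```text
time_s: 11.53
tcp_pos: [0.5835, -0.1504, 0.3881]
eef_rot: [0.526, 0.473, -0.473, -0.525]
force: [0.1, 0.2, -1.5]
width: 0.226
```

```bash
python3 -c "
from h import *
feel()"
```

```text
t 11.68 p [ 0.5835 -0.1504  0.3881] yaw 1.4664 ydir [ 3.e-04 -3.e-04 -1.e+00] F [-0.76  0.68 -0.91] M [ 0.032  0.014 -0.001] w 0.221 q [-0.19  0.44  0.5   1.68 -0.23  1.08  1.85]
F [-0.6   0.24 -1.49] M [-0.001  0.001 -0.003] bathxy mm [-20.6   0.5]
```

Request:
{"op": "arm_command", "data": {
  "moves": [
    {"claw":-1,"offset":[0,0,-0.0005],"angular":[0,0,0]},
    {"claw":-1,"offset":[0,0,-0.001],"angular":[0,0,0]}
  ]
}}

```text
time_s: 11.85
tcp_pos: [0.5843, -0.1505, 0.388]
eef_rot: [-0.525, -0.473, 0.473, 0.525]
force: [-1.5, -0.2, -0.6]
width: 0.221
```

```bash
python3 -c "
from h import *
feel()"
```

```text
t 12.0 p [ 0.5844 -0.1505  0.388 ] yaw 1.4662 ydir [-4.e-04 -2.e-04 -1.e+00] F [-1.38 -0.41 -0.38] M [ 0.027  0.464 -0.023] w 0.221 q [-0.19  0.44  0.5   1.68 -0.23  1.08  1.85]
F [-1.28  0.38 -0.08] M [ 0.014  0.447 -0.01 ] bathxy mm [-19.8   0.4]
```

Request:
{"op": "arm_command", "data": {
  "moves": [
    {"claw":-1,"offset":[0,0,0.001],"angular":[0,0,0]},
    {"claw":-1,"offset":[0,0,0.002],"angular":[0,0,0]},
    {"claw":-1,"offset":[0,-0.005,0.002],"angular":[0,0,0]},
    {"claw":-1,"offset":[0,-0.01,0.002],"angular":[0,0,0]},
    {"claw":-1,"offset":[0,-0.015,0.002],"angular":[0,0,0]},
    {"claw":-1,"offset":[0,-0.018,0.002],"angular":[0,0,0]},
    {"claw":-1,"offset":[0,-0.018,0.002],"angular":[0,0,0]}
  ]
}}

```text
time_s: 12.58
tcp_pos: [0.5826, -0.1504, 0.4071]
eef_rot: [0.526, 0.473, -0.473, -0.525]
force: [0.4, -0.5, -0.6]
width: 0.218
```

```bash
python3 -c "
from h import *
feel()"
```

```text
t 12.73 p [ 0.5824 -0.1503  0.4059] yaw 1.4663 ydir [-3.e-04 -2.e-04 -1.e+00] F [-0.39 -0.9  -1.46] M [-0.013  0.028 -0.002] w 0.222 q [-0.19  0.42  0.51  1.66 -0.22  1.12  1.84]
F [ 0.14 -0.45 -1.66] M [-0.024  0.008 -0.012] bathxy mm [-21.8   0.5]
```

Request:
{"op": "arm_command", "data": {
  "moves": [
    {"claw":-1,"offset":[0,-0.0015,0],"angular":[0,0,0]},
    {"claw":-1,"offset":[0,-0.003,0],"angular":[0,0,0]},
    {"claw":-1,"offset":[0,-0.0045,0],"angular":[0,0,0]},
    {"claw":-1,"offset":[0,-0.006,0],"angular":[0,0,0]},
    {"claw":-1,"offset":[0,-0.0075,0],"angular":[0,0,0]},
    {"claw":-1,"offset":[0,-0.009,0],"angular":[0,0,0]},
    {"claw":-1,"offset":[0,-0.0105,0],"angular":[0,0,0]}
  ]
}}

```text
time_s: 13.32
tcp_pos: [0.5823, -0.1502, 0.4163]
eef_rot: [-0.525, -0.473, 0.473, 0.526]
force: [-0.4, 0.4, -4.7]
width: 0.221
```

```bash
python3 -c "
from h import *
feel(4)"
```

```text
t 13.52 p [ 0.5824 -0.1502  0.4164] yaw 1.4664 ydir [-3.e-04 -2.e-04 -1.e+00] F [-0.05 -0.16 -4.39] M [ 0.03  -0.16  -0.028] w 0.22 q [-0.2   0.41  0.51  1.65 -0.22  1.14  1.84]
F [ 0.46 -0.2  -3.8 ] M [-0.023 -0.117 -0.013] bathxy mm [-21.8   0.5]
```

Request:
{"op": "arm_command", "data": {
  "moves": [
    {"claw":-1,"offset":[0,-0.002,0],"angular":[0,0,0]},
    {"claw":-1,"offset":[0,-0.005,0],"angular":[0,0,0]},
    {"claw":-1,"offset":[0,-0.008,0],"angular":[0,0,0]},
    {"claw":-1,"offset":[0,-0.011,0],"angular":[0,0,0]},
    {"claw":-1,"offset":[0,-0.014,0],"angular":[0,0,0]},
    {"claw":-1,"offset":[0,-0.017,0],"angular":[0,0,0]},
    {"claw":-1,"offset":[0,-0.02,0],"angular":[0,0,0]}
  ]
}}

```text
time_s: 14.1
tcp_pos: [0.5824, -0.1502, 0.4368]
eef_rot: [-0.525, -0.473, 0.473, 0.525]
force: [0.6, 0.6, -3.8]
width: 0.221
```

```bash
python3 -c "
from h import *
feel(3)"
```

```text
t 14.25 p [ 0.5825 -0.1502  0.4368] yaw 1.4664 ydir [ 4.e-04 -3.e-04 -1.e+00] F [ 0.15  0.35 -3.36] M [-0.025 -0.116  0.029] w 0.222 q [-0.2   0.39  0.52  1.62 -0.21  1.18  1.83]
F [ 0.33  0.61 -3.3 ] M [-0.014 -0.129  0.008] bathxy mm [-21.7   0.5]
```

Request:
{"op": "arm_command", "data": {
  "moves": [
    {"claw":-1,"offset":[0,-0.003,0],"angular":[0,0,0]},
    {"claw":-1,"offset":[0,-0.006,-0.001],"angular":[0,0,0]},
    {"claw":-1,"offset":[0,-0.009,-0.002],"angular":[0,0,0]},
    {"claw":-1,"offset":[0,-0.012,-0.003],"angular":[0,0,0]},
    {"claw":-1,"offset":[0,-0.015,-0.005],"angular":[0,0,0]},
    {"claw":-1,"offset":[0,-0.018,-0.007],"angular":[0,0,0]},
    {"claw":-1,"offset":[0,-0.02,-0.009],"angular":[0,0,0]}
  ]
}}

```text
time_s: 14.83
tcp_pos: [0.5916, -0.1512, 0.4572]
eef_rot: [0.526, 0.473, -0.473, -0.525]
force: [0.2, -0.1, -3.1]
width: 0.222
```

```bash
python3 -c "
from h import *
feel(3)"
```

```text
t 14.98 p [ 0.5916 -0.1512  0.4568] yaw 1.4664 ydir [ 5.e-04 -4.e-04 -1.e+00] F [ 0.4  -0.53 -4.26] M [ 0.041 -0.027  0.016] w 0.221 q [-0.2   0.4   0.52  1.56 -0.21  1.24  1.83]
F [ 0.33  0.09 -3.57] M [ 0.019 -0.004 -0.021] bathxy mm [-12.6   0.5]
```

Request:
{"op": "arm_command", "data": {
  "moves": [
    {"claw":-1,"offset":[0,-0.003,-0.001],"angular":[0,0,0]},
    {"claw":-1,"offset":[0,-0.006,-0.002],"angular":[0,0,0]},
    {"claw":-1,"offset":[0,-0.009,-0.003],"angular":[0,0,0]},
    {"claw":-1,"offset":[0,-0.012,-0.004],"angular":[0,0,0]},
    {"claw":-1,"offset":[0,-0.016,-0.005],"angular":[0,0,0]},
    {"claw":-1,"offset":[0,-0.02,-0.006],"angular":[0,0,0]},
    {"claw":-1,"offset":[0,-0.024,-0.006],"angular":[0,0,0]}
  ]
}}

```text
time_s: 15.57
tcp_pos: [0.5977, -0.1518, 0.4813]
eef_rot: [0.526, 0.473, -0.473, -0.525]
force: [0.5, 0.0, -3.5]
width: 0.22
```

Run:
```python
from h import *
feel(3)
im=camera('side')[:,:,::-1]
cv2.imwrite('pics/z4.png',cv2.resize(im[130:210,270:350],None,fx=8,fy=8,interpolation=cv2.INTER_CUBIC))
```

```text
t 15.72 p [ 0.5976 -0.1519  0.4812] yaw 1.4664 ydir [ 1.2e-03 -5.0e-04 -1.0e+00] F [ 0.41  0.55 -4.93] M [-0.038  0.008 -0.017] w 0.22 q [-0.2   0.39  0.53  1.51 -0.2   1.29  1.82]
F [ 0.28  0.02 -4.09] M [ 0.004 -0.027 -0.013] bathxy mm [-6.5  0.4]
```

View pics/z4.png

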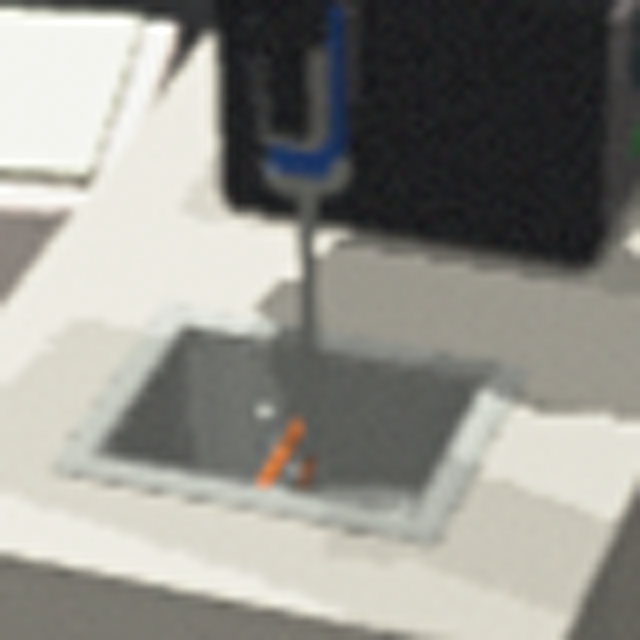

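Request:
{"op": "arm_command", "data": {
  "moves": [
    {"claw":-1,"offset":[0,-0.003,0],"angular":[0,0,0]},
    {"claw":-1,"offset":[0,-0.007,0],"angular":[0,0,0]},
    {"claw":-1,"offset":[0,-0.012,0],"angular":[0,0,0]},
    {"claw":-1,"offset":[0,-0.018,0],"angular":[0,0,0]},
    {"claw":-1,"offset":[0,-0.024,0],"angular":[0,0,0]},
    {"claw":-1,"offset":[0,-0.03,0],"angular":[0,0,0]},
    {"claw":-1,"offset":[0,-0.035,0],"angular":[0,0,0]},
    {"claw":-1,"offset":[0,-0.038,0],"angular":[0,0,0]}
  ]
}}

```text
time_s: 16.43
tcp_pos: [0.5975, -0.1519, 0.5199]
eef_rot: [0.526, 0.474, -0.473, -0.525]
force: [0.2, -0.5, -4.1]
width: 0.221
```

Run:
```python
from h import *
feel(3)
im=camera('side')[:,:,::-1]
cv2.imwrite('pics/z5.png',cv2.resize(im[130:210,270:350],None,fx=8,fy=8,interpolation=cv2.INTER_CUBIC))
```

```text
t 16.58 p [ 0.5975 -0.1518  0.5191] yaw 1.4664 ydir [ 1.e-03 -4.e-04 -1.e+00] F [ 0.55  0.12 -4.18] M [-0.069  0.006  0.036] w 0.222 q [-0.2   0.37  0.54  1.44 -0.19  1.38  1.81]
F [ 0.89  0.32 -3.69] M [-0.045  0.008  0.034] bathxy mm [-6.6  0.5]
```

View pics/z5.png

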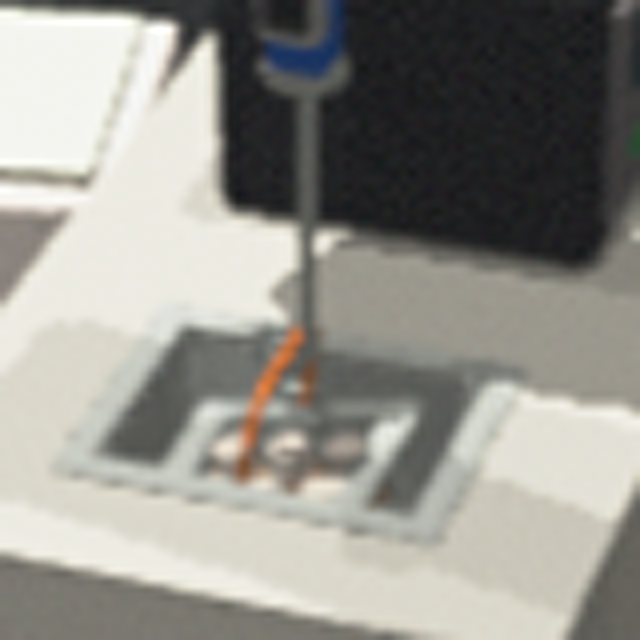

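Request:
{"op": "arm_command", "data": {
  "moves": [
    {"claw":-1,"offset":[0,-0.003,0],"angular":[0,0,0]},
    {"claw":-1,"offset":[0,-0.007,0],"angular":[0,0,0]},
    {"claw":-1,"offset":[0,-0.012,0],"angular":[0,0,0]},
    {"claw":-1,"offset":[0,-0.018,0],"angular":[0,0,0]},
    {"claw":-1,"offset":[0,-0.024,0],"angular":[0,0,0]},
    {"claw":-1,"offset":[0,-0.03,0],"angular":[0,0,0]},
    {"claw":-1,"offset":[0,-0.036,0],"angular":[0,0,0]},
    {"claw":-1,"offset":[0,-0.04,0],"angular":[0,0,0]}
  ]
}}

```text
time_s: 17.3
tcp_pos: [0.5974, -0.1518, 0.5598]
eef_rot: [0.526, 0.474, -0.473, -0.525]
force: [-0.2, -0.5, -3.0]
width: 0.218
```

Run:
```python
from h import *
feel(2)
```

```text
t 17.4 p [ 0.5975 -0.1519  0.5597] yaw 1.4664 ydir [ 1.9e-03 -6.0e-04 -1.0e+00] F [ 0.33 -0.27 -4.12] M [ 0.002  0.031 -0.054] w 0.223 q [-0.2   0.36  0.55  1.36 -0.19  1.46  1.8 ]
F [ 0.34 -0.47 -3.59] M [-0.     0.035 -0.008] bathxy mm [-6.6  0.4]
```

Request:
{"op": "arm_command", "data": {
  "moves": [
    {"claw":-1,"offset":[0,-0.003,0],"angular":[0,0,0]},
    {"claw":-1,"offset":[0,-0.008,0],"angular":[0,0,0]},
    {"claw":-1,"offset":[0,-0.015,0],"angular":[0,0,0]},
    {"claw":-1,"offset":[0,-0.023,0],"angular":[0,0,0]},
    {"claw":-1,"offset":[0,-0.031,0],"angular":[0,0,0]},
    {"claw":-1,"offset":[0,-0.039,0],"angular":[0,0,0]},
    {"claw":-1,"offset":[0,-0.046,0],"angular":[0,0,0]},
    {"claw":-1,"offset":[0,-0.05,0],"angular":[0,0,0]}
  ]
}}

```text
time_s: 18.07
tcp_pos: [0.5974, -0.152, 0.6111]
eef_rot: [0.526, 0.474, -0.473, -0.524]
force: [-0.3, -1.0, -3.3]
width: 0.219
```

Run:
```python
from h import *
feel(2)
im=camera('side')[:,:,::-1]
cv2.imwrite('pics/z6.png',cv2.resize(im[90:200,260:370],None,fx=6,fy=6,interpolation=cv2.INTER_CUBIC))
```

```text
t 18.17 p [ 0.5974 -0.152   0.6106] yaw 1.4663 ydir [ 3.3e-03 -9.0e-04 -1.0e+00] F [ 0.59  0.2  -3.95] M [-0.046  0.028 -0.073] w 0.219 q [-0.2   0.36  0.55  1.25 -0.18  1.58  1.79]
F [ 0.05 -0.25 -3.55] M [-0.04   0.019 -0.056] bathxy mm [-6.6  0.3]
```

View pics/z6.png

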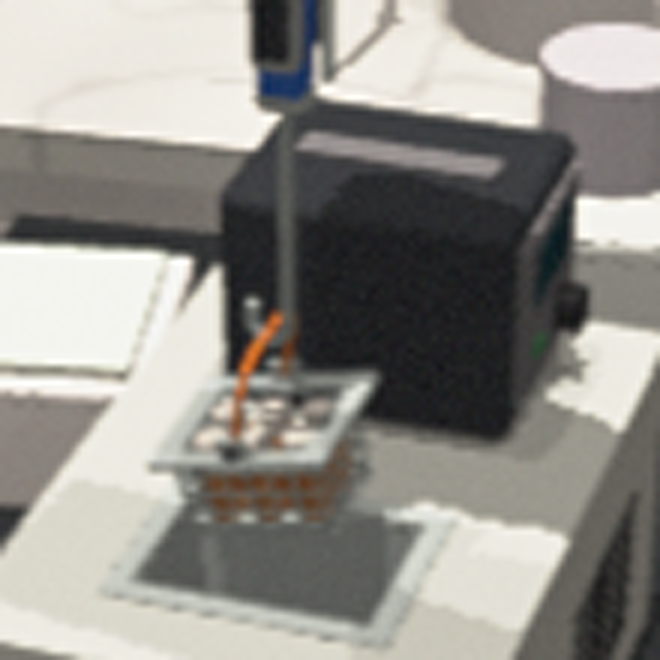

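Run:
```python
from h import *
mv([.5974,-.152,.628],1.4658);mv([.6338,.2132,.628],1.284)
```

```text
t 18.22 p [ 0.5974 -0.152   0.6099] F [ 0.37  0.79 -4.55] w 0.221
offset [-0.0, -0.0181, -0.0] ang [0.0024, 0.0005, -0.0005]
t 18.22 p [ 0.5974 -0.152   0.6099] F [ 0.37  0.79 -4.55] w 0.221
offset [0.367, -0.0182, 0.0018] ang [0.0025, 0.1823, -0.0002]
```

Request:
{"op": "arm_command", "data": {
  "moves": [
    {"claw":-1,"offset":[0,-0.005,0],"angular":[0.002,0,0]},
    {"claw":-1,"offset":[0,-0.011,0],"angular":[0.002,0,0]},
    {"claw":-1,"offset":[0,-0.016,0],"angular":[0.002,0,0]},
    {"claw":-1,"offset":[0.001,-0.018,0],"angular":[0.002,0,0]},
    {"claw":-1,"offset":[0.003,-0.018,0],"angular":[0.002,0,0]},
    {"claw":-1,"offset":[0.006,-0.018,0],"angular":[0.002,0,0]},
    {"claw":-1,"offset":[0.01,-0.018,0],"angular":[0.002,0.002,0]},
    {"claw":-1,"offset":[0.015,-0.018,0],"angular":[0.002,0.004,0]}
  ]
}}

```text
time_s: 18.88
tcp_pos: [0.599, -0.1366, 0.6276]
eef_rot: [0.527, 0.472, -0.472, -0.526]
force: [-0.0, 0.0, -3.9]
width: 0.22
```

Run:
```python
from h import *
st();mv([.6338,.2132,.628],1.284)
```

```text
t 18.88 p [ 0.599  -0.1366  0.6276] yaw 1.462 ydir [-1.e-04 -4.e-04 -1.e+00] F [-0.04  0.01 -3.91] M [-0.021  0.032 -0.022] w 0.22 q [-0.22  0.35  0.55  1.22 -0.18  1.62  1.76]
t 18.88 p [ 0.599  -0.1366  0.6276] F [-0.04  0.01 -3.91] w 0.22
offset [0.3516, -0.0005, 0.0033] ang [-0.0001, 0.178, -0.0004]
```

Request:
{"op": "arm_command", "data": {
  "moves": [
    {"claw":-1,"offset":[0.007,0,0],"angular":[0,0.003,0]},
    {"claw":-1,"offset":[0.015,0,0],"angular":[0,0.008,0]},
    {"claw":-1,"offset":[0.024,0,0],"angular":[0,0.012,0]},
    {"claw":-1,"offset":[0.034,0,0],"angular":[0,0.017,0]},
    {"claw":-1,"offset":[0.044,0,0],"angular":[0,0.022,0]},
    {"claw":-1,"offset":[0.054,0,0],"angular":[0,0.027,0]},
    {"claw":-1,"offset":[0.064,0,0.001],"angular":[0,0.032,0]},
    {"claw":-1,"offset":[0.074,0,0.001],"angular":[0,0.037,0]}
  ]
}}

```text
time_s: 19.55
tcp_pos: [0.606, -0.0618, 0.6277]
eef_rot: [0.535, 0.462, -0.462, -0.535]
force: [0.1, -0.2, -3.6]
width: 0.216
```

Run:
```python
from h import *
st();mv([.6338,.2132,.628],1.284)
im=camera('side')[:,:,::-1]
cv2.imwrite('pics/z7.png',cv2.resize(im[90:240,230:370],None,fx=5,fy=5,interpolation=cv2.INTER_CUBIC))
```

```text
t 19.55 p [ 0.606  -0.0618  0.6277] yaw 1.4248 ydir [-1.e-04 -3.e-04 -1.e+00] F [ 0.06 -0.16 -3.58] M [ 0.016  0.011 -0.008] w 0.216 q [-0.34  0.34  0.54  1.23 -0.17  1.62  1.59]
t 19.55 p [ 0.606  -0.0618  0.6277] F [ 0.06 -0.16 -3.58] w 0.216
offset [0.2761, -0.0004, 0.0125] ang [-0.0, 0.1408, -0.0003]
```

View pics/z7.png

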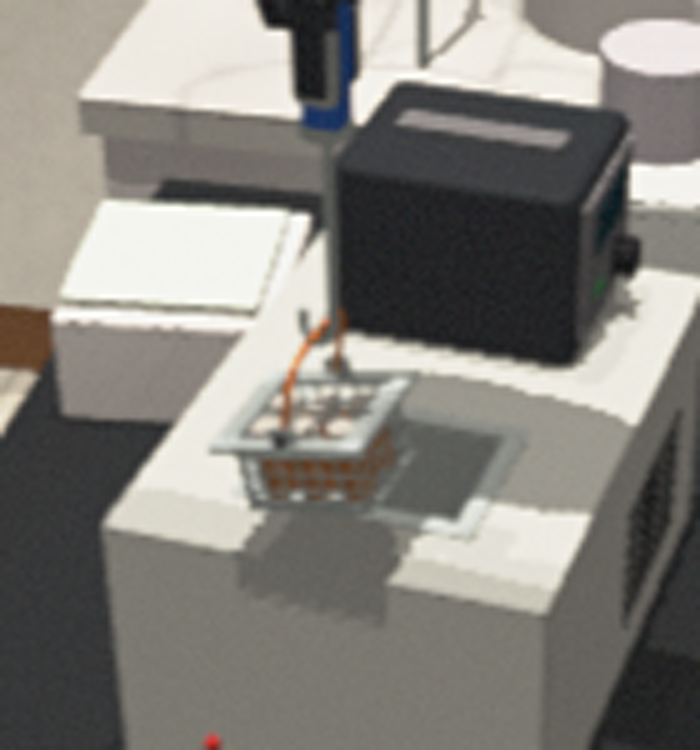

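Request:
{"op": "arm_command", "data": {
  "moves": [
    {"claw":-1,"offset":[0.005,0,0],"angular":[0,0.003,0]},
    {"claw":-1,"offset":[0.013,0,0.001],"angular":[0,0.007,0]},
    {"claw":-1,"offset":[0.022,0,0.001],"angular":[0,0.012,0]},
    {"claw":-1,"offset":[0.033,0,0.002],"angular":[0,0.017,0]},
    {"claw":-1,"offset":[0.044,0,0.002],"angular":[0,0.023,0]},
    {"claw":-1,"offset":[0.055,0,0.003],"angular":[0,0.028,0]},
    {"claw":-1,"offset":[0.066,0,0.003],"angular":[0,0.034,0]},
    {"claw":-1,"offset":[0.077,0,0.004],"angular":[0,0.04,0]}
  ]
}}

```text
time_s: 20.27
tcp_pos: [0.6137, 0.0188, 0.6275]
eef_rot: [-0.543, -0.452, 0.452, 0.544]
force: [0.2, 0.3, -3.9]
width: 0.222
```

Request:
{"op": "arm_command", "data": {
  "moves": [
    {"claw":-1,"offset":[0.011,0,0],"angular":[0,0.005,0]},
    {"claw":-1,"offset":[0.022,0,0.001],"angular":[0,0.01,0]},
    {"claw":-1,"offset":[0.033,0,0.002],"angular":[0,0.016,0]},
    {"claw":-1,"offset":[0.044,0,0.003],"angular":[0,0.022,0]},
    {"claw":-1,"offset":[0.055,0,0.004],"angular":[0,0.027,0]},
    {"claw":-1,"offset":[0.066,0,0.005],"angular":[0,0.033,0]},
    {"claw":-1,"offset":[0.077,0,0.006],"angular":[0,0.038,0]},
    {"claw":-1,"offset":[0.088,0,0.007],"angular":[0,0.044,0]}
  ]
}}

```text
time_s: 20.93
tcp_pos: [0.623, 0.1077, 0.6276]
eef_rot: [-0.553, -0.44, 0.44, 0.554]
force: [1.0, -0.4, -3.5]
width: 0.22
```

Run:
```python
from h import *
st();mv([.6338,.2132,.628],1.284)
```

```text
t 20.93 p [0.623  0.1077 0.6276] yaw 1.3428 ydir [-3.0e-04  1.2e-03 -1.0e+00] F [ 1.04 -0.4  -3.45] M [-0.077  0.041  0.033] w 0.22 q [-0.56  0.39  0.51  1.16 -0.19  1.64  1.24]
t 20.93 p [0.623  0.1077 0.6276] F [ 1.04 -0.4  -3.45] w 0.22
offset [0.1052, -0.0003, 0.0133] ang [-0.0006, 0.0588, 0.0011]
```

Request:
{"op": "arm_command", "data": {
  "moves": [
    {"claw":-1,"offset":[0.011,0,0.001],"angular":[0,0.006,0]},
    {"claw":-1,"offset":[0.022,0,0.002],"angular":[0,0.012,0]},
    {"claw":-1,"offset":[0.033,0,0.003],"angular":[0,0.018,0]},
    {"claw":-1,"offset":[0.044,0,0.005],"angular":[0,0.024,0]},
    {"claw":-1,"offset":[0.055,0,0.007],"angular":[0,0.03,0]},
    {"claw":-1,"offset":[0.065,0,0.008],"angular":[0,0.036,0]},
    {"claw":-1,"offset":[0.075,0,0.009],"angular":[0,0.042,0]},
    {"claw":-1,"offset":[0.084,0,0.01],"angular":[0,0.048,0]}
  ]
}}

```text
time_s: 21.6
tcp_pos: [0.6323, 0.1929, 0.6276]
eef_rot: [-0.564, -0.427, 0.426, 0.565]
force: [-0.5, 0.0, -4.1]
width: 0.222
```

Request:
{"op": "arm_command", "data": {
  "moves": [
    {"claw":-1,"offset":[0.007,0,0.001],"angular":[0,0.004,0]},
    {"claw":-1,"offset":[0.013,0,0.002],"angular":[0,0.008,0]},
    {"claw":-1,"offset":[0.017,0,0.003],"angular":[0,0.01,0]},
    {"claw":-1,"offset":[0.019,0,0.003],"angular":[0,0.01,0]},
    {"claw":-1,"offset":[0.02,0,0.003],"angular":[0,0.01,0]},
    {"claw":-1,"offset":[0.02,0,0.003],"angular":[0,0.01,0]},
    {"claw":-1,"offset":[0.02,0,0.003],"angular":[0,0.01,0]}
  ]
}}

```text
time_s: 22.18
tcp_pos: [0.6349, 0.2124, 0.6278]
eef_rot: [-0.566, -0.423, 0.423, 0.567]
force: [0.2, -0.3, -5.1]
width: 0.224
```

Run:
```python
from h import *
st();mv([.6338,.2132,.628],1.284)
im=camera('side')[:,:,::-1];t=camera('top')[:,:,::-1]
cv2.imwrite('pics/z8.png',cv2.resize(im[150:370,180:340],None,fx=3.5,fy=3.5,interpolation=cv2.INTER_CUBIC))
cv2.imwrite('pics/z8t.png',cv2.resize(t[130:310,200:420],None,fx=3,fy=3,interpolation=cv2.INTER_CUBIC))
```

```text
t 22.18 p [0.6349 0.2124 0.6278] yaw 1.2837 ydir [-2.e-04  1.e-03 -1.e+00] F [ 0.25 -0.34 -5.11] M [0.009 0.067 0.02 ] w 0.224 q [-0.67  0.47  0.5   1.05 -0.22  1.68  1.04]
t 22.18 p [0.6349 0.2124 0.6278] F [ 0.25 -0.34 -5.11] w 0.224
offset [0.0004, -0.0002, 0.0013] ang [-0.0004, -0.0003, 0.0009]
```

View pics/z8.png

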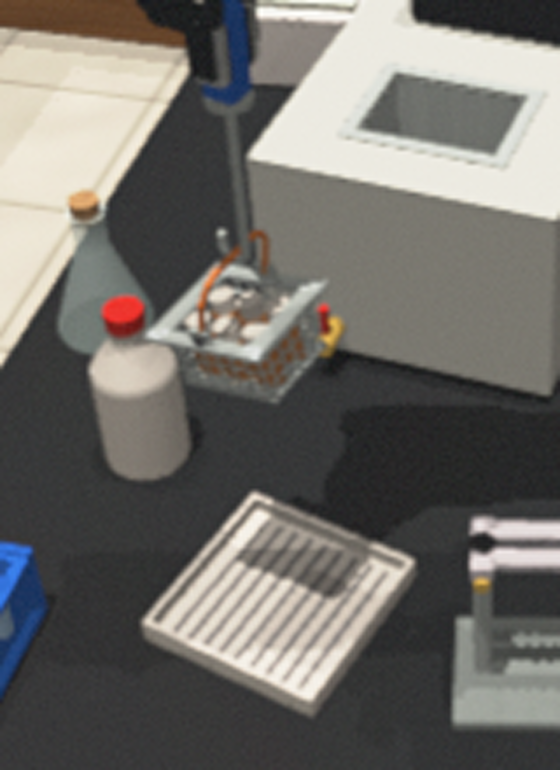

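View pics/z8t.png

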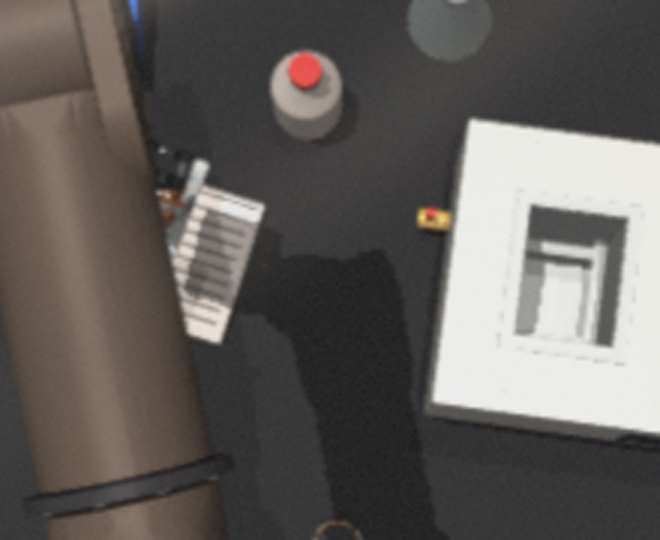

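Request:
{"op": "arm_command", "data": {
  "moves": [
    {"claw":-1,"offset":[0,0.003,0.001],"angular":[0,0,0]},
    {"claw":-1,"offset":[0,0.009,0.001],"angular":[0,0,0]},
    {"claw":-1,"offset":[0,0.018,0.001],"angular":[0,0,0]},
    {"claw":-1,"offset":[0,0.029,0.001],"angular":[0,0,0]},
    {"claw":-1,"offset":[0,0.041,0.001],"angular":[0,0,0]},
    {"claw":-1,"offset":[0,0.053,0.001],"angular":[0,0,0]},
    {"claw":-1,"offset":[0,0.065,0.001],"angular":[0,0,0]},
    {"claw":-1,"offset":[0,0.077,0.001],"angular":[0,0,0]}
  ]
}}

```text
time_s: 22.95
tcp_pos: [0.6337, 0.2127, 0.5492]
eef_rot: [-0.566, -0.423, 0.423, 0.567]
force: [1.5, -0.0, -4.8]
width: 0.221
```

Request:
{"op": "arm_command", "data": {
  "moves": [
    {"claw":-1,"offset":[0,0.012,0],"angular":[0,0,0]},
    {"claw":-1,"offset":[0,0.024,0],"angular":[0,0,0]},
    {"claw":-1,"offset":[0,0.036,0],"angular":[0,0,0]},
    {"claw":-1,"offset":[0,0.048,0],"angular":[0,0,0]},
    {"claw":-1,"offset":[0,0.06,0],"angular":[0,0,0]},
    {"claw":-1,"offset":[0,0.07,0],"angular":[0,0,0]},
    {"claw":-1,"offset":[0,0.078,0],"angular":[0,0,0]},
    {"claw":-1,"offset":[0,0.083,0],"angular":[0,0,0]}
  ]
}}

```text
time_s: 23.62
tcp_pos: [0.6333, 0.2128, 0.4647]
eef_rot: [-0.566, -0.423, 0.424, 0.567]
force: [-0.5, 0.0, -4.3]
width: 0.22
```

Run:
```python
from h import *
st();mv([.6338,.2132,.42],1.284)
im=camera('side')[:,:,::-1]
cv2.imwrite('pics/z9.png',cv2.resize(im[210:370,200:320],None,fx=5,fy=5,interpolation=cv2.INTER_CUBIC))
```

```text
t 23.62 p [0.6333 0.2128 0.4647] yaw 1.2837 ydir [-2.5e-03  3.0e-04 -1.0e+00] F [-0.53  0.05 -4.35] M [ 0.003  0.046 -0.03 ] w 0.22 q [-0.69  0.49  0.47  1.39 -0.22  1.31  1.07]
t 23.62 p [0.6333 0.2128 0.4647] F [-0.53  0.05 -4.35] w 0.22
offset [0.0005, 0.0447, -0.0005] ang [-0.0025, -0.0003, -0.0005]
```

View pics/z9.png

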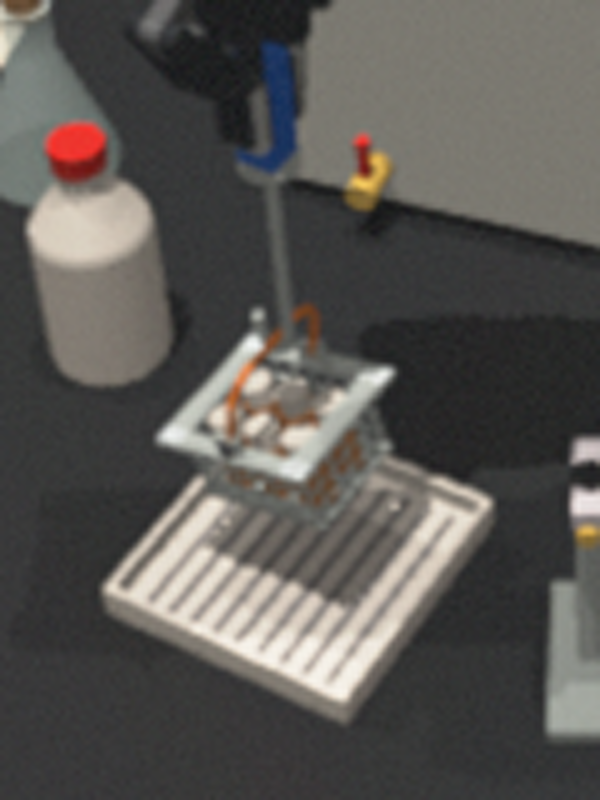

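Request:
{"op": "arm_command", "data": {
  "moves": [
    {"claw":-1,"offset":[0,0.006,0],"angular":[-0.002,0,0]},
    {"claw":-1,"offset":[0,0.013,0],"angular":[-0.002,0,0]},
    {"claw":-1,"offset":[0,0.02,0],"angular":[-0.002,0,0]},
    {"claw":-1,"offset":[0,0.027,0],"angular":[-0.002,0,0]},
    {"claw":-1,"offset":[0,0.033,0],"angular":[-0.002,0,0]},
    {"claw":-1,"offset":[0,0.038,0],"angular":[-0.002,0,0]},
    {"claw":-1,"offset":[0,0.041,0],"angular":[-0.002,0,0]},
    {"claw":-1,"offset":[0,0.042,0],"angular":[-0.002,0,0]}
  ]
}}

```text
time_s: 24.33
tcp_pos: [0.633, 0.2129, 0.4216]
eef_rot: [-0.566, -0.423, 0.424, 0.567]
force: [-1.1, -0.0, -4.2]
width: 0.223
```

Run:
```python
from h import *
feel(3)
```

```text
t 24.48 p [0.6332 0.2129 0.4224] yaw 1.2838 ydir [-8.e-04 -5.e-04 -1.e+00] F [ 0.16 -0.21 -3.85] M [-0.02   0.052  0.044] w 0.218 q [-0.69  0.52  0.46  1.46 -0.23  1.22  1.08]
F [-0.21 -0.18 -3.6 ] M [-0.003  0.013  0.018] bathxy mm [ -9.3 366.9]
```

Request:
{"op": "arm_command", "data": {
  "moves": [
    {"claw":-1,"offset":[0,0.002,0],"angular":[0,0,0]},
    {"claw":-1,"offset":[0,0.004,0],"angular":[0,0,0]},
    {"claw":-1,"offset":[0,0.006,0],"angular":[0,0,0]},
    {"claw":-1,"offset":[0,0.008,0],"angular":[0,0,0]},
    {"claw":-1,"offset":[0,0.0095,0],"angular":[0,0,0]},
    {"claw":-1,"offset":[0,0.011,0],"angular":[0,0,0]},
    {"claw":-1,"offset":[0,0.012,0],"angular":[0,0,0]}
  ]
}}

```text
time_s: 25.07
tcp_pos: [0.6332, 0.2129, 0.4102]
eef_rot: [-0.566, -0.423, 0.424, 0.566]
force: [0.1, 0.1, -4.0]
width: 0.222
```

Run:
```python
from h import *
feel(3)
```

```text
t 25.22 p [0.6332 0.2129 0.4104] yaw 1.2838 ydir [-9.e-04 -5.e-04 -1.e+00] F [-0.13  1.11 -4.14] M [ 0.049  0.004 -0.033] w 0.219 q [-0.69  0.52  0.46  1.47 -0.24  1.2   1.08]
F [-0.34  0.1  -4.06] M [-0.001  0.021 -0.014] bathxy mm [ -9.3 366.9]
```

Request:
{"op": "arm_command", "data": {
  "moves": [
    {"claw":-1,"offset":[0,0.001,0.001],"angular":[0,0,0]},
    {"claw":-1,"offset":[0,0.002,0.002],"angular":[0,0,0]},
    {"claw":-1,"offset":[0,0.003,0.003],"angular":[0,0,0]},
    {"claw":-1,"offset":[0,0.004,0.004],"angular":[0,0,0]},
    {"claw":-1,"offset":[0,0.005,0.005],"angular":[0,0,0]}
  ]
}}

```text
time_s: 25.63
tcp_pos: [0.6282, 0.2143, 0.4053]
eef_rot: [-0.566, -0.423, 0.424, 0.566]
force: [-0.9, 0.2, -2.5]
width: 0.22
```

Run:
```python
from h import *
feel(3)
im=camera('side')[:,:,::-1]
cv2.imwrite('pics/z10.png',cv2.resize(im[250:370,200:320],None,fx=5,fy=5,interpolation=cv2.INTER_CUBIC))
```

```text
t 25.78 p [0.6283 0.2143 0.4054] yaw 1.2838 ydir [-1.1e-03 -5.0e-04 -1.0e+00] F [ 0.62 -0.62 -2.97] M [-0.022  0.107 -0.009] w 0.223 q [-0.7   0.52  0.45  1.49 -0.24  1.18  1.08]
F [-0.52 -0.19 -2.84] M [-0.054  0.127 -0.013] bathxy mm [-14.3 367.8]
```

View pics/z10.png

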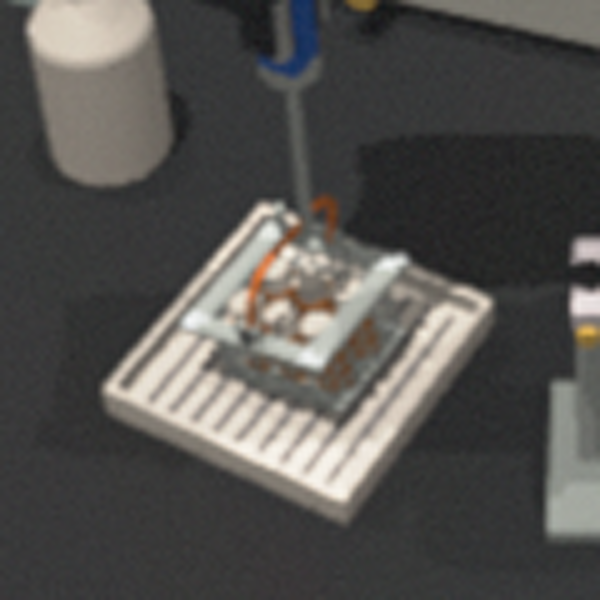

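Request:
{"op": "arm_command", "data": {
  "moves": [
    {"claw":-1,"offset":[0,0.001,0.002],"angular":[0,0,0]},
    {"claw":-1,"offset":[0,0.002,0.003],"angular":[0,0,0]},
    {"claw":-1,"offset":[0,0.003,0.005],"angular":[0,0,0]},
    {"claw":-1,"offset":[0,0.004,0.006],"angular":[0,0,0]},
    {"claw":-1,"offset":[0,0.005,0.007],"angular":[0,0,0]}
  ]
}}

```text
time_s: 26.25
tcp_pos: [0.6214, 0.2165, 0.4005]
eef_rot: [-0.566, -0.423, 0.424, 0.566]
force: [-0.6, -0.7, -0.0]
width: 0.219
```

Run:
```python
from h import *
feel(3)
```

```text
t 26.4 p [0.6216 0.2164 0.4004] yaw 1.284 ydir [-1.e-03 -4.e-04 -1.e+00] F [-0.8   0.37 -1.69] M [ 0.145  0.247 -0.003] w 0.222 q [-0.71  0.51  0.45  1.52 -0.24  1.17  1.07]
F [-0.96  0.15 -1.79] M [ 0.117  0.285 -0.029] bathxy mm [-21.3 369.2]
```

Request:
{"op": "arm_command", "data": {
  "moves": [
    {"claw":-1,"offset":[0,0.001,0.0005],"angular":[0,0,0]},
    {"claw":-1,"offset":[0,0.002,0.001],"angular":[0,0,0]},
    {"claw":-1,"offset":[0,0.003,0.001],"angular":[0,0,0]},
    {"claw":-1,"offset":[0,0.004,0.001],"angular":[0,0,0]},
    {"claw":-1,"offset":[0,0.005,0.001],"angular":[0,0,0]}
  ]
}}

```text
time_s: 26.82
tcp_pos: [0.6206, 0.2167, 0.3954]
eef_rot: [-0.566, -0.423, 0.424, 0.566]
force: [-1.5, 0.2, -0.7]
width: 0.225
```

Run:
```python
from h import *
feel(3)
im=camera('side')[:,:,::-1]
cv2.imwrite('pics/z11.png',cv2.resize(im[250:370,200:320],None,fx=5,fy=5,interpolation=cv2.INTER_CUBIC))
```

```text
t 26.97 p [0.6206 0.2167 0.3953] yaw 1.284 ydir [-1.e-03 -5.e-04 -1.e+00] F [-1.11 -0.29 -0.8 ] M [ 0.098  0.268 -0.006] w 0.221 q [-0.71  0.52  0.45  1.52 -0.24  1.16  1.07]
F [-0.94  0.22 -1.46] M [0.103 0.271 0.004] bathxy mm [-22.2 369.4]
```

View pics/z11.png

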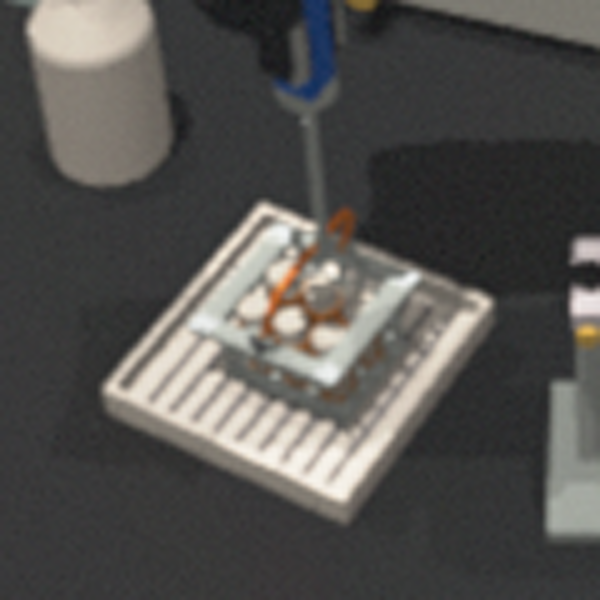

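Request:
{"op": "arm_command", "data": {
  "moves": [
    {"claw":-1,"offset":[0,0,0.001],"angular":[0,0,0]},
    {"claw":-1,"offset":[0,0,0.002],"angular":[0,0,0]},
    {"claw":-1,"offset":[0,0,0.002],"angular":[0,0,0]}
  ]
}}

```text
time_s: 27.27
tcp_pos: [0.6186, 0.2173, 0.3954]
eef_rot: [-0.566, -0.423, 0.424, 0.566]
force: [-1.1, 1.1, -1.4]
width: 0.221
```

Run:
```python
from h import *
feel(3)
```

```text
t 27.42 p [0.6187 0.2172 0.3954] yaw 1.284 ydir [-1.e-03 -4.e-04 -1.e+00] F [-0.33  0.   -1.29] M [ 0.074  0.384 -0.02 ] w 0.225 q [-0.71  0.51  0.45  1.53 -0.24  1.15  1.07]
F [-0.62  0.22 -0.53] M [ 0.058  0.358 -0.008] bathxy mm [-24.2 369.7]
```

Request:
{"op": "arm_command", "data": {
  "moves": [
    {"claw":-1,"offset":[0,0,0.001],"angular":[0,0,0]},
    {"claw":-1,"offset":[0,0,0.002],"angular":[0,0,0]},
    {"claw":-1,"offset":[0,0,0.003],"angular":[0,0,0]},
    {"claw":-1,"offset":[0,0,0.004],"angular":[0,0,0]}
  ]
}}

```text
time_s: 27.75
tcp_pos: [0.6147, 0.2184, 0.3953]
eef_rot: [-0.566, -0.423, 0.424, 0.566]
force: [-0.0, 0.5, -2.2]
width: 0.221
```

Run:
```python
from h import *
feel(3)
im=camera('side')[:,:,::-1]
cv2.imwrite('pics/z12.png',cv2.resize(im[250:370,200:320],None,fx=6,fy=6,interpolation=cv2.INTER_CUBIC))
```

```text
t 27.9 p [0.6147 0.2184 0.3955] yaw 1.2841 ydir [-1.e-03 -4.e-04 -1.e+00] F [-0.96  0.11 -1.37] M [0.079 0.342 0.004] w 0.223 q [-0.71  0.51  0.45  1.54 -0.23  1.15  1.07]
F [-1.11  0.09 -1.79] M [0.039 0.371 0.007] bathxy mm [-28.2 370.5]
```

View pics/z12.png

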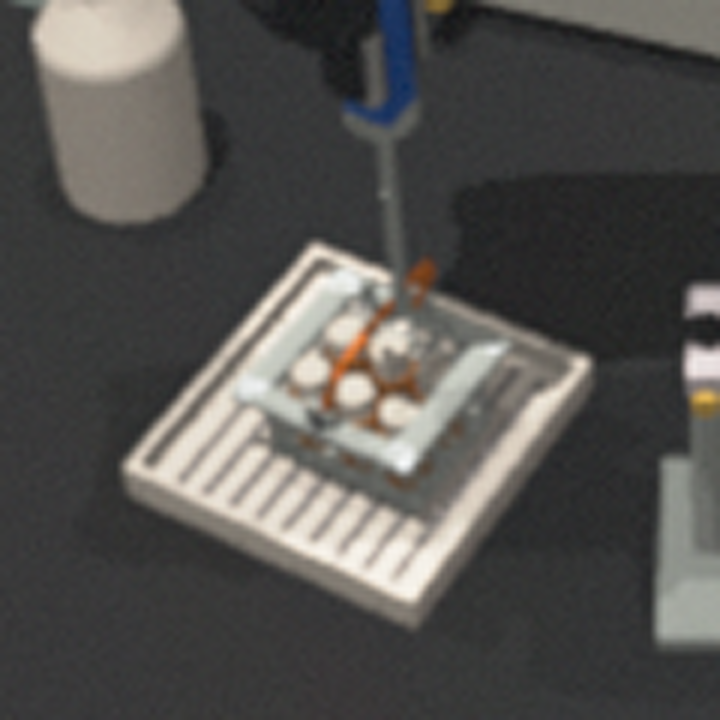

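```bash
cat > pose.py <<'E'
from h import *
from scipy.optimize import least_squares
# flange corners image (left,bottom,right,top) -> basket-local (x+ left in image): left=(+,+), bottom=(-,+), right=(-,-), top=(+,-)
def fit(uv,z0=.022+.006,yaw0=-.2865,x0=.64,y0=.21,fixz=False):
    L=np.array([[.043,.039,.022],[-.043,.039,.022],[-.043,-.039,.022],[.043,-.039,.022]])
    def f(p):
        R=Rot.from_euler('ZYX',[p[3],p[4],p[5]])
        return (proj('side',R.apply(L)+p[:3])-uv).ravel()
    o=least_squares(f,[x0,y0,z0,yaw0,0,0],x_scale=[.01,.01,.01,.1,.1,.1])
    print('6dof',np.round(o.x,4),'res',np.abs(o.fun).max())
    # constrained: standing on lowest edge of body on floor
    def g(p):
        R=Rot.from_euler('ZYX',[p[2],p[3],0])
        b=R.apply([[.036,0,-.022],[-.036,0,-.022]])[:,2].min()
        return (proj('side',R.apply(L)+[p[0],p[1],.006-b])-uv).ravel()
    o=least_squares(g,[x0,y0,yaw0,0],x_scale=[.01,.01,.1,.1]);print('on floor x,y,yaw,pitch',np.round(o.x,4),np.round(o.fun,1))
if __name__=='__main__':
    fit(px([[240,385],[405,460],[500,345],[335,275]],200,250,6))
E
python3 pose.py
```

```text
6dof [ 0.6591  0.1493 -0.0477 -0.2634 -0.0268  0.0617] res 0.22100635220968456
on floor x,y,yaw,pitch [ 0.6315  0.2109 -0.2993  0.0558] [-2.   1.1 -0.3  1.2  1.7 -1.5  0.6 -1.2]
```

Run:
```python
from h import *
im=np.mean([camera('side').astype(float) for _ in range(4)],0).astype(np.uint8)[:,:,::-1]
cv2.imwrite('pics/z13.png',cv2.resize(im[285:345,230:300],None,fx=11,fy=11,interpolation=cv2.INTER_CUBIC))
```

```text
(no output)
```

View pics/z13.png

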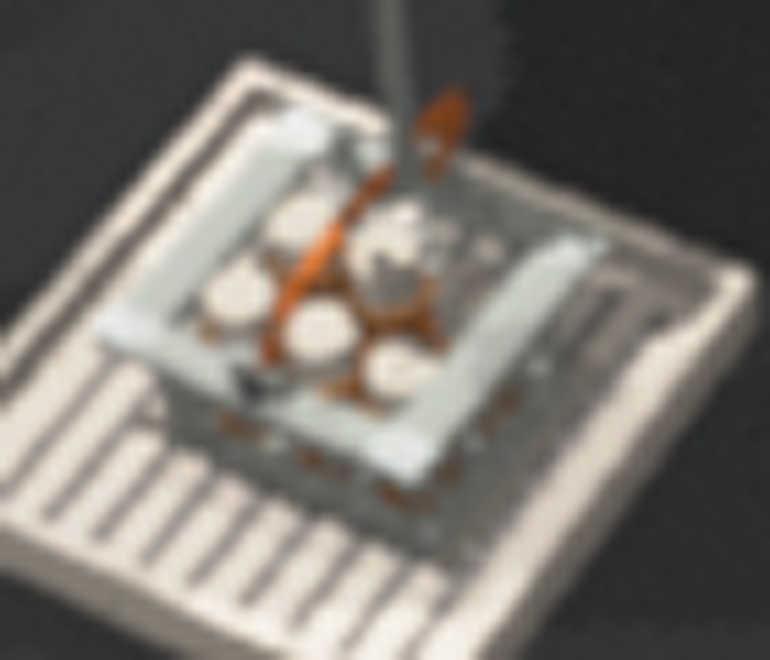

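Run:
```python
from pose import *
fit(px([[105,330],[410,470],[605,240],[290,120]],230,285,11))
st()
```

```text
6dof [ 0.6417  0.1857 -0.0031 -0.2902  0.039   0.03  ] res 0.4501406343825636
on floor x,y,yaw,pitch [ 0.6297  0.2124 -0.3072  0.075 ] [-1.2  0.7  0.1  0.4  0.4 -0.5  0.7 -0.8]
t 28.15 p [0.6148 0.2184 0.3954] yaw 1.284 ydir [-1.e-03 -4.e-04 -1.e+00] F [-1.71  0.55 -1.39] M [ 0.066  0.378 -0.017] w 0.223 q [-0.71  0.51  0.45  1.54 -0.23  1.15  1.07]
```

Request:
{"op": "arm_command", "data": {
  "moves": [
    {"claw":-1,"offset":[0,0.0005,0.001],"angular":[0,0,0]},
    {"claw":-1,"offset":[0,0.001,0.002],"angular":[0,0,0]},
    {"claw":-1,"offset":[0,0.0015,0.003],"angular":[0,0,0]},
    {"claw":-1,"offset":[0,0.002,0.004],"angular":[0,0,0]}
  ]
}}

```text
time_s: 28.48
tcp_pos: [0.6111, 0.2195, 0.3935]
eef_rot: [0.566, 0.423, -0.424, -0.566]
force: [-0.3, 0.1, -1.4]
width: 0.218
```

Run:
```python
from h import *
feel(3)
```

```text
t 28.63 p [0.6111 0.2195 0.3936] yaw 1.284 ydir [-5.e-04 -3.e-04 -1.e+00] F [-0.68  0.28 -0.9 ] M [-0.021  0.03   0.005] w 0.222 q [-0.72  0.5   0.45  1.55 -0.23  1.14  1.06]
F [-0.29  0.15 -0.49] M [-0.026  0.028 -0.008] bathxy mm [-32.  371.2]
```

Request:
{"op": "arm_command", "data": {
  "moves": [
    {"claw":-1,"offset":[0,0,0.001],"angular":[0,0,0]},
    {"claw":-1,"offset":[0,0,0.002],"angular":[0,0,0]},
    {"claw":-1,"offset":[0,0,0.003],"angular":[0,0,0]}
  ]
}}

```text
time_s: 28.88
tcp_pos: [0.6082, 0.2203, 0.3936]
eef_rot: [0.566, 0.423, -0.424, -0.566]
force: [-0.1, -0.1, -0.5]
width: 0.22
```

Run:
```python
from h import *
feel(3)
im=np.mean([camera('side').astype(float) for _ in range(3)],0).astype(np.uint8)[:,:,::-1]
cv2.imwrite('pics/z14.png',cv2.resize(im[285:345,230:300],None,fx=11,fy=11,interpolation=cv2.INTER_CUBIC))
```

```text
t 29.03 p [0.6081 0.2204 0.3936] yaw 1.2841 ydir [-4.e-04 -2.e-04 -1.e+00] F [ 0.44  0.13 -0.02] M [-0.01  -0.021 -0.007] w 0.222 q [-0.72  0.5   0.45  1.56 -0.23  1.14  1.06]
F [-0.23 -0.05 -0.62] M [-0.019 -0.011 -0.034] bathxy mm [-35.  371.8]
```

View pics/z14.png

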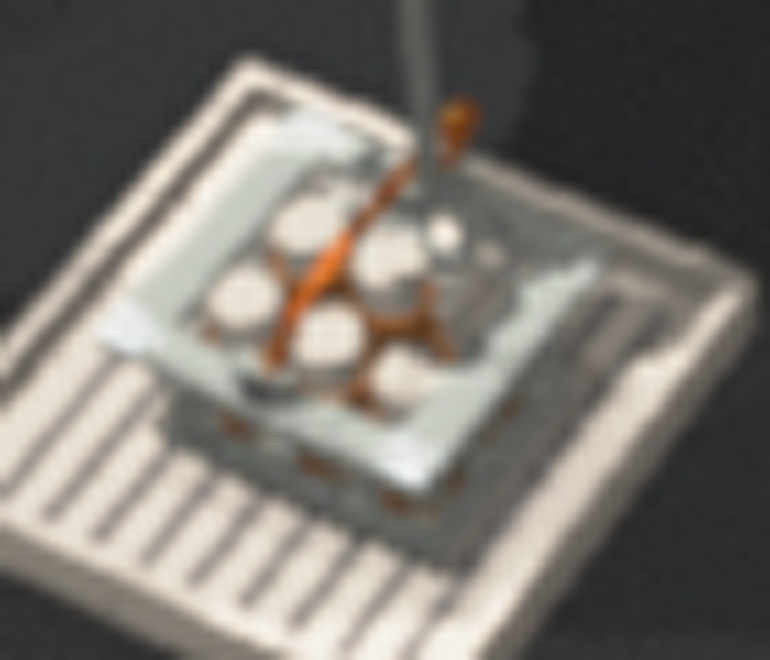

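Request:
{"op": "arm_command", "data": {
  "moves": [
    {"claw":-1,"offset":[0,0,-0.001],"angular":[0,0,0]},
    {"claw":-1,"offset":[0,0.002,-0.0015],"angular":[0,0,0]},
    {"claw":-1,"offset":[0,0.005,-0.0015],"angular":[0,0,0]},
    {"claw":-1,"offset":[0,0.008,-0.0015],"angular":[0,0,0]},
    {"claw":-1,"offset":[0,0.011,-0.0015],"angular":[0,0,0]},
    {"claw":-1,"offset":[0,0.014,-0.0015],"angular":[0,0,0]},
    {"claw":-1,"offset":[0,0.017,-0.0015],"angular":[0,0,0]},
    {"claw":-1,"offset":[0,0.017,-0.0015],"angular":[0,0,0]}
  ]
}}

```text
time_s: 29.85
tcp_pos: [0.6094, 0.2199, 0.3757]
eef_rot: [-0.566, -0.423, 0.424, 0.566]
force: [-1.0, 0.3, -2.0]
width: 0.22
```

Run:
```python
from h import *
feel(3)
im=np.mean([camera('side').astype(float) for _ in range(3)],0).astype(np.uint8)[:,:,::-1]
cv2.imwrite('pics/z15.png',cv2.resize(im[285:345,230:300],None,fx=11,fy=11,interpolation=cv2.INTER_CUBIC))
```

```text
t 30.0 p [0.6097 0.2199 0.3767] yaw 1.284 ydir [-4.e-04 -3.e-04 -1.e+00] F [ 1.43  0.35 -0.59] M [-0.028  0.005  0.017] w 0.221 q [-0.72  0.52  0.45  1.57 -0.24  1.11  1.07]
F [ 0.72  0.28 -1.1 ] M [0.004 0.011 0.006] bathxy mm [-33.4 371.4]
```

View pics/z15.png

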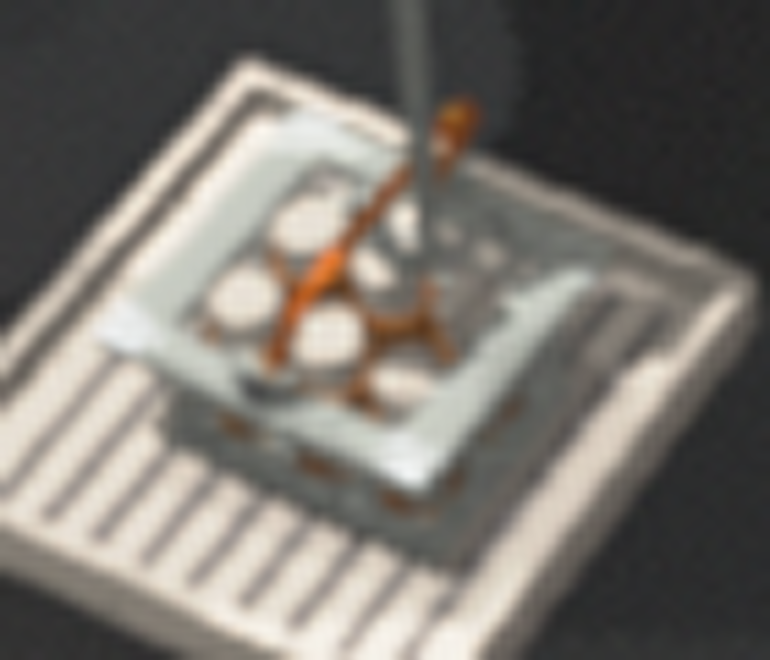

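Request:
{"op": "arm_command", "data": {
  "moves": [
    {"claw":-1,"offset":[0,0.0025,0],"angular":[0,0,0]},
    {"claw":-1,"offset":[0,0.005,0],"angular":[0,0,0]},
    {"claw":-1,"offset":[0,0.005,0.002],"angular":[0,0,0]},
    {"claw":-1,"offset":[0,0.005,0.004],"angular":[0,0,0]},
    {"claw":-1,"offset":[0,0.005,0.006],"angular":[0,0,0]},
    {"claw":-1,"offset":[0,0.005,0.008],"angular":[0,0,0]}
  ]
}}

```text
time_s: 30.65
tcp_pos: [0.6018, 0.2223, 0.3718]
eef_rot: [0.566, 0.423, -0.424, -0.566]
force: [-1.1, -0.2, -1.5]
width: 0.22
```

Run:
```python
from h import *
feel(3)
```

```text
t 30.8 p [0.6019 0.2223 0.372 ] yaw 1.2843 ydir [ 0.  0. -1.] F [ 0.53  0.28 -0.92] M [ 0.01   0.007 -0.023] w 0.219 q [-0.73  0.51  0.44  1.6  -0.24  1.09  1.06]
F [-0.27 -0.14 -1.42] M [ 0.003  0.036 -0.011] bathxy mm [-41.5 373. ]
```

Request:
{"op": "arm_command", "data": {
  "moves": [
    {"claw":-1,"offset":[0,0,0.002],"angular":[0,0,0]},
    {"claw":-1,"offset":[0,0,0.004],"angular":[0,0,0]},
    {"claw":-1,"offset":[0,0,0.007],"angular":[0,0,0]},
    {"claw":-1,"offset":[0,0,0.01],"angular":[0,0,0]},
    {"claw":-1,"offset":[0,0,0.013],"angular":[0,0,0]},
    {"claw":-1,"offset":[0,0,0.016],"angular":[0,0,0]},
    {"claw":-1,"offset":[0,0,0.016],"angular":[0,0,0]}
  ]
}}

```text
time_s: 31.38
tcp_pos: [0.5859, 0.2273, 0.3719]
eef_rot: [-0.566, -0.424, 0.424, 0.566]
force: [0.7, 0.9, -1.4]
width: 0.223
```

Run:
```python
from h import *
feel(3)
im=np.mean([camera('side').astype(float) for _ in range(3)],0).astype(np.uint8)[:,:,::-1]
cv2.imwrite('pics/z16.png',cv2.resize(im[285:345,230:300],None,fx=11,fy=11,interpolation=cv2.INTER_CUBIC))
```

```text
t 31.53 p [0.5865 0.2269 0.372 ] yaw 1.2844 ydir [ 2.e-04  1.e-04 -1.e+00] F [-0.26 -0.16 -0.96] M [-0.026  0.035 -0.033] w 0.218 q [-0.75  0.49  0.44  1.63 -0.23  1.07  1.04]
F [-0.13 -0.41 -0.74] M [-0.005  0.009 -0.034] bathxy mm [-57.2 376. ]
```

View pics/z16.png

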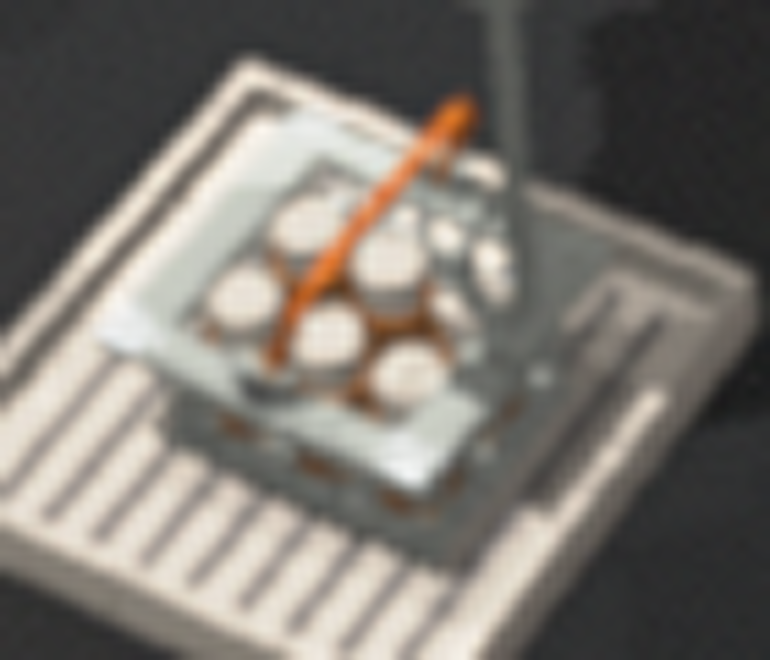

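Request:
{"op": "arm_command", "data": {
  "moves": [
    {"claw":-1,"offset":[0,-0.003,0.001],"angular":[0,0,0]},
    {"claw":-1,"offset":[0,-0.007,0.002],"angular":[0,0,0]},
    {"claw":-1,"offset":[0,-0.012,0.003],"angular":[0,0,0]},
    {"claw":-1,"offset":[0,-0.018,0.003],"angular":[0,0,0]},
    {"claw":-1,"offset":[0,-0.024,0.003],"angular":[0,0,0]},
    {"claw":-1,"offset":[0,-0.03,0.003],"angular":[0,0,0]}
  ]
}}

```text
time_s: 32.18
tcp_pos: [0.5838, 0.2276, 0.4029]
eef_rot: [0.566, 0.424, -0.423, -0.566]
force: [0.4, -0.2, -0.5]
width: 0.222
```

Run:
```python
from h import *
feel(2)
im=np.mean([camera('side').astype(float) for _ in range(2)],0).astype(np.uint8)[:,:,::-1]
cv2.imwrite('pics/z17.png',cv2.resize(im[285:345,230:300],None,fx=11,fy=11,interpolation=cv2.INTER_CUBIC))
```

```text
t 32.28 p [0.5842 0.2276 0.4035] yaw 1.284 ydir [ 2.3e-03  9.0e-04 -1.0e+00] F [-0.33  0.59 -0.91] M [-0.037 -0.011 -0.011] w 0.222 q [-0.76  0.46  0.46  1.6  -0.22  1.13  1.03]
F [ 0.43  0.59 -0.53] M [ 0.018 -0.021 -0.002] bathxy mm [-59.6 376.4]
```

View pics/z17.png

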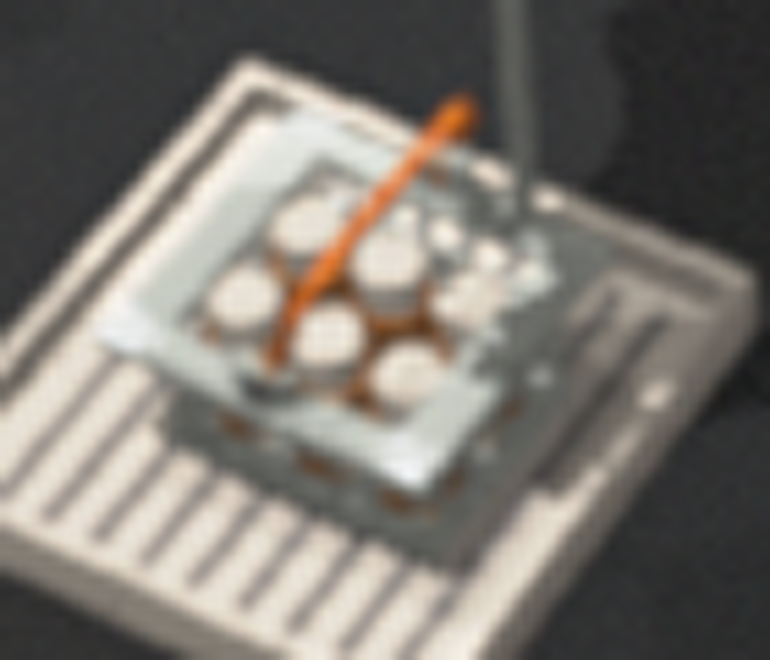

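Run:
```python
from h import *
mv([.584,.2276,.54],1.284);mv([.366,.2185,.54],1.381)
```

```text
t 32.38 p [0.5838 0.2276 0.4022] F [-0.19 -0.27 -0.51] w 0.224
offset [0.0001, -0.1378, -0.0002] ang [0.0004, 0.0001, 0.0003]
t 32.38 p [0.5838 0.2276 0.4022] F [-0.19 -0.27 -0.51] w 0.224
offset [-0.0703, -0.1379, 0.2063] ang [0.0004, -0.0969, 0.0003]
```

Request:
{"op": "arm_command", "data": {
  "moves": [
    {"claw":-1,"offset":[0,-0.015,0],"angular":[0,0,0]},
    {"claw":-1,"offset":[0,-0.035,0],"angular":[0,0,0]},
    {"claw":-1,"offset":[0,-0.06,0],"angular":[0,0,0]},
    {"claw":-1,"offset":[0,-0.085,0],"angular":[0,0,0]},
    {"claw":-1,"offset":[0,-0.11,0.005],"angular":[0,0,0]},
    {"claw":-1,"offset":[-0.005,-0.128,0.02],"angular":[0,0,0]},
    {"claw":-1,"offset":[-0.013,-0.138,0.04],"angular":[0,-0.02,0]},
    {"claw":-1,"offset":[-0.022,-0.138,0.065],"angular":[0,-0.03,0]}
  ]
}}

```text
time_s: 33.05
tcp_pos: [0.5155, 0.2245, 0.5419]
eef_rot: [0.56, 0.433, -0.431, -0.559]
force: [-0.5, 0.9, -0.8]
width: 0.224
```

Request:
{"op": "arm_command", "data": {
  "moves": [
    {"claw":-1,"offset":[-0.007,0,0.022],"angular":[0,-0.01,0]},
    {"claw":-1,"offset":[-0.014,0,0.044],"angular":[0,-0.02,0]},
    {"claw":-1,"offset":[-0.021,0,0.066],"angular":[0,-0.03,0]},
    {"claw":-1,"offset":[-0.029,0,0.088],"angular":[0,-0.04,0]},
    {"claw":-1,"offset":[-0.036,0,0.108],"angular":[0,-0.05,0]},
    {"claw":-1,"offset":[-0.042,0,0.125],"angular":[0,-0.06,0]},
    {"claw":-1,"offset":[-0.045,0,0.136],"angular":[0,-0.067,0]},
    {"claw":-1,"offset":[-0.047,0,0.14],"angular":[0,-0.067,0]}
  ]
}}

```text
time_s: 33.72
tcp_pos: [0.3668, 0.2146, 0.5414]
eef_rot: [0.545, 0.452, -0.45, -0.544]
force: [0.5, 0.4, -1.0]
width: 0.223
```

Run:
```python
from h import *
camera('side');camera('side');st();mv([.366,.2185,.40],1.381);mv([.366,.2185,.347],1.381)
```

```text
t 33.82 p [0.368  0.2145 0.5415] yaw 1.3813 ydir [ 0.004   0.0015 -1.    ] F [-0.04  0.61 -1.1 ] M [-0.018  0.031  0.009] w 0.221 q [-1.03 -0.02  0.37  1.81  0.01  1.34  0.73]
t 33.82 p [0.368  0.2145 0.5415] F [-0.04  0.61 -1.1 ] w 0.221
offset [0.0032, 0.1415, 0.0032] ang [0.0036, 0.0003, 0.0022]
t 33.82 p [0.368  0.2145 0.5415] F [-0.04  0.61 -1.1 ] w 0.221
offset [0.0031, 0.1945, 0.0034] ang [0.0036, 0.0003, 0.0022]
```

Request:
{"op": "arm_command", "data": {
  "moves": [
    {"claw":-1,"offset":[0.001,0.015,0.001],"angular":[0.002,0,0.001]},
    {"claw":-1,"offset":[0.002,0.04,0.002],"angular":[0.0035,0,0.002]},
    {"claw":-1,"offset":[0.003,0.065,0.003],"angular":[0.0035,0,0.002]},
    {"claw":-1,"offset":[0.003,0.09,0.003],"angular":[0.0035,0,0.002]},
    {"claw":-1,"offset":[0.003,0.12,0.003],"angular":[0.0035,0,0.002]},
    {"claw":-1,"offset":[0.003,0.15,0.003],"angular":[0.0035,0,0.002]},
    {"claw":-1,"offset":[0.003,0.175,0.003],"angular":[0.0035,0,0.002]},
    {"claw":-1,"offset":[0.003,0.19,0.003],"angular":[0.0035,0,0.002]}
  ]
}}

```text
time_s: 34.48
tcp_pos: [0.3669, 0.2178, 0.3488]
eef_rot: [0.546, 0.449, -0.451, -0.545]
force: [0.8, 0.6, -0.9]
width: 0.223
```

Request:
{"op": "arm_command", "data": {
  "moves": [
    {"claw":-1,"offset":[0,0,0],"angular":[0,0,0]},
    {"claw":-1,"offset":[0,0,0],"angular":[0,0,0]}
  ]
}}

```text
time_s: 34.65
tcp_pos: [0.3677, 0.2175, 0.348]
eef_rot: [0.546, 0.448, -0.452, -0.545]
force: [1.0, -1.1, -0.9]
width: 0.22
```

Run:
```python
from h import *
im=camera('side')[:,:,::-1];st();mv([.3763,.2202,.3472],1.381);mv([.4322,.2295,.3472],1.381)
cv2.imwrite('pics/y1.png',cv2.resize(im[240:370,290:400],None,fx=5,fy=5,interpolation=cv2.INTER_CUBIC))
```

```text
t 34.7 p [0.3678 0.2178 0.349 ] yaw 1.3789 ydir [-0.0011 -0.0034 -1.    ] F [-0.2  -0.14 -2.25] M [-0.019 -0.053 -0.014] w 0.223 q [-0.99  0.18  0.38  2.12 -0.08  0.86  0.82]
t 34.7 p [0.3678 0.2178 0.349 ] F [-0.2  -0.14 -2.25] w 0.223
offset [0.004, 0.0018, -0.0078] ang [-0.0004, -0.0021, -0.0035]
t 34.7 p [0.3678 0.2178 0.349 ] F [-0.2  -0.14 -2.25] w 0.223
offset [0.0238, 0.0017, -0.0609] ang [-0.0004, -0.0021, -0.0035]
```

View pics/y1.png

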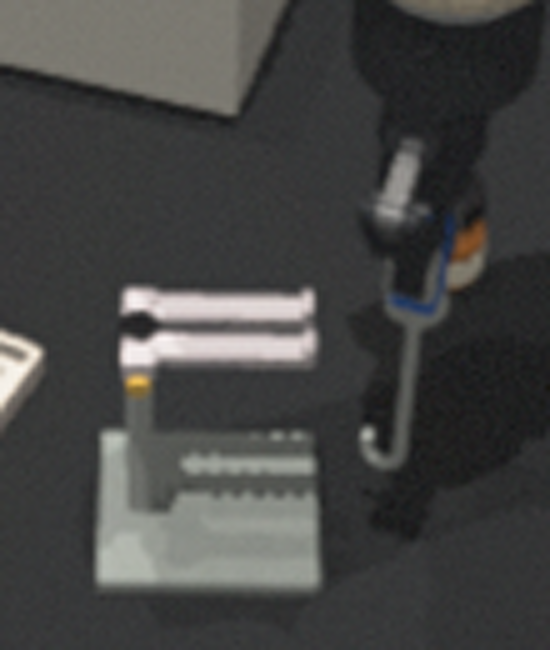

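Request:
{"op": "arm_command", "data": {
  "moves": [
    {"claw":-1,"offset":[0.002,0.001,-0.004],"angular":[0,-0.002,-0.003]},
    {"claw":-1,"offset":[0.004,0.0018,-0.0078],"angular":[0,-0.002,-0.0035]},
    {"claw":-1,"offset":[0.004,0.0018,-0.0078],"angular":[0,-0.002,-0.0035]},
    {"claw":-1,"offset":[0.004,0.0018,-0.0078],"angular":[0,-0.002,-0.0035]}
  ]
}}

```text
time_s: 35.03
tcp_pos: [0.3768, 0.2204, 0.3477]
eef_rot: [-0.545, -0.451, 0.45, 0.545]
force: [0.0, 0.1, -0.1]
width: 0.222
```

Run:
```python
from h import *
feel(2);mv([.4322,.2295,.3472],1.381,6)
```

```text
t 35.13 p [0.3763 0.2202 0.3475] yaw 1.3808 ydir [-1.e-04  4.e-04 -1.e+00] F [-0.23 -0.55 -0.86] M [-0.008  0.001  0.013] w 0.22 q [-0.97  0.19  0.38  2.11 -0.09  0.85  0.84]
F [-0.21 -0.15 -1.  ] M [ 0.012 -0.012 -0.011] bathxy mm [-265.6  347.3]
t 35.13 p [0.3763 0.2202 0.3475] F [-0.23 -0.55 -0.86] w 0.22
offset [0.0033, 0.0, -0.0089] ang [-0.0, -0.0, 0.0001]
offset [0.0066, 0.0001, -0.0177] ang [-0.0001, -0.0001, 0.0001]
offset [0.0098, 0.0001, -0.0266] ang [-0.0001, -0.0001, 0.0002]
offset [0.0131, 0.0002, -0.0354] ang [-0.0001, -0.0001, 0.0003]
offset [0.0164, 0.0002, -0.0443] ang [-0.0002, -0.0002, 0.0003]
offset [0.0197, 0.0003, -0.0531] ang [-0.0002, -0.0002, 0.0004]
```

Request:
{"op": "arm_command", "data": {
  "moves": [
    {"claw":-1,"offset":[0.0025,0,-0.0065],"angular":[0,0,0]},
    {"claw":-1,"offset":[0.005,0,-0.013],"angular":[0,0,0]},
    {"claw":-1,"offset":[0.0075,0,-0.02],"angular":[0,0,0]},
    {"claw":-1,"offset":[0.01,0,-0.027],"angular":[0,0,0]},
    {"claw":-1,"offset":[0.0125,0,-0.034],"angular":[0,0,0]},
    {"claw":-1,"offset":[0.015,0,-0.041],"angular":[0,0,0]}
  ]
}}

```text
time_s: 35.63
tcp_pos: [0.4204, 0.2273, 0.3474]
eef_rot: [-0.545, -0.45, 0.45, 0.545]
force: [-0.1, 0.1, -1.1]
width: 0.221
```

Run:
```python
from h import *
feel(2);mv([.4322,.2295,.3472],1.381,2)
```

```text
t 35.73 p [0.4208 0.2274 0.3475] yaw 1.38 ydir [ 8.e-04  3.e-04 -1.e+00] F [-0.51  0.33 -1.4 ] M [ 0.015 -0.005 -0.054] w 0.224 q [-0.92  0.26  0.39  2.02 -0.13  0.88  0.92]
F [ 0.9   1.04 -0.86] M [ 0.012 -0.087 -0.068] bathxy mm [-222.1  359.1]
t 35.73 p [0.4208 0.2274 0.3475] F [-0.51  0.33 -1.4 ] w 0.224
offset [0.0021, 0.0001, -0.0054] ang [0.0004, -0.0005, 0.0002]
offset [0.0043, 0.0003, -0.0108] ang [0.0007, -0.001, 0.0005]
```

Request:
{"op": "arm_command", "data": {
  "moves": [
    {"claw":-1,"offset":[0.0021,0,-0.0054],"angular":[0,0,0]},
    {"claw":-1,"offset":[0.0043,0,-0.0108],"angular":[0,-0.001,0]},
    {"claw":-1,"offset":[0.0043,0,-0.0108],"angular":[0,-0.001,0]},
    {"claw":-1,"offset":[0.0043,0.003,-0.0108],"angular":[0,-0.001,0]},
    {"claw":-1,"offset":[0.0043,0.006,-0.0108],"angular":[0,-0.001,0]},
    {"claw":-1,"offset":[0.0043,0.009,-0.0108],"angular":[0,-0.001,0]}
  ]
}}

```text
time_s: 36.23
tcp_pos: [0.4318, 0.2295, 0.338]
eef_rot: [0.545, 0.451, -0.45, -0.545]
force: [-0.1, -0.1, -2.1]
width: 0.22
```

Run:
```python
from h import *
feel(3);mv([.4322,.2295,.3333],1.381,1)
```

```text
t 36.38 p [0.4318 0.2295 0.3381] yaw 1.3812 ydir [ 0.e+00 -1.e-04 -1.e+00] F [ 0.63  0.1  -0.45] M [-0.025  0.014 -0.049] w 0.217 q [-0.9   0.29  0.39  2.01 -0.14  0.87  0.94]
F [ 0.14 -0.06 -0.8 ] M [-0.031  0.015 -0.015] bathxy mm [-211.3  362.3]
t 36.38 p [0.4318 0.2295 0.3381] F [ 0.63  0.1  -0.45] w 0.217
offset [0.0001, 0.0048, -0.0004] ang [0.0001, 0.0002, -0.0001]
```

Request:
{"op": "arm_command", "data": {
  "moves": [
    {"claw":-1,"offset":[0,0.002,-0.0004],"angular":[0,0,0]},
    {"claw":-1,"offset":[0,0.004,-0.0004],"angular":[0,0,0]},
    {"claw":-1,"offset":[0,0.005,-0.0004],"angular":[0,0,0]}
  ]
}}

```text
time_s: 36.63
tcp_pos: [0.4323, 0.2294, 0.3332]
eef_rot: [0.545, 0.45, -0.45, -0.545]
force: [-4.4, -3.0, 18.0]
width: 0.223
```

Run:
```python
from h import *
feel(3)
im=camera('side')[:,:,::-1]
cv2.imwrite('pics/y2.png',cv2.resize(im[240:370,290:400],None,fx=5,fy=5,interpolation=cv2.INTER_CUBIC))
```

```text
t 36.78 p [0.4322 0.2294 0.3333] yaw 1.3811 ydir [-0.  0. -1.] F [-0.91  0.19  3.7 ] M [-0.184  0.366  0.015] w 0.222 q [-0.9   0.3   0.38  2.01 -0.15  0.85  0.94]
F [-1.19 -0.45  2.38] M [-0.146  0.285  0.003] bathxy mm [-210.9  362.2]
```

View pics/y2.png

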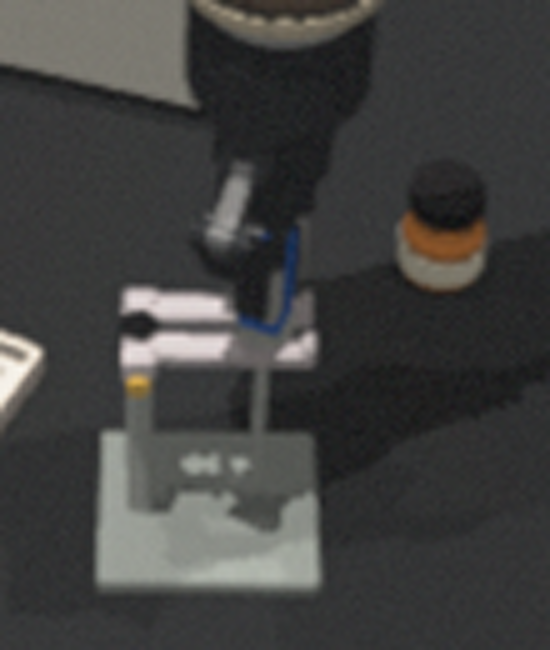

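Request:
{"op": "arm_command", "data": {
  "moves": [
    {"claw":-0.3,"offset":[0,0,0],"angular":[0,0,0]},
    {"claw":0,"offset":[0,0,0],"angular":[0,0,0]},
    {"claw":0.4,"offset":[0,0,0],"angular":[0,0,0]},
    {"claw":0.8,"offset":[0,0,0],"angular":[0,0,0]},
    {"claw":1,"offset":[0,0,0],"angular":[0,0,0]},
    {"claw":1,"offset":[0,0,0],"angular":[0,0,0]}
  ]
}}

```text
time_s: 37.33
tcp_pos: [0.4322, 0.2294, 0.3333]
eef_rot: [-0.545, -0.45, 0.45, 0.545]
force: [-0.3, -0.3, -0.1]
width: 0.997
```

Run:
```python
from h import *
feel(2)
im=camera('side')[:,:,::-1]
cv2.imwrite('pics/y3.png',cv2.resize(im[240:370,290:400],None,fx=5,fy=5,interpolation=cv2.INTER_CUBIC))
```

```text
t 37.43 p [0.4322 0.2294 0.3332] yaw 1.3812 ydir [ 0. -0. -1.] F [ 0.    0.12 -0.29] M [ 0.036 -0.055 -0.01 ] w 1.002 q [-0.9   0.3   0.38  2.01 -0.15  0.85  0.94]
F [-0.1   0.08 -0.36] M [ 0.015 -0.053  0.001] bathxy mm [-210.9  362.3]
```

View pics/y3.png

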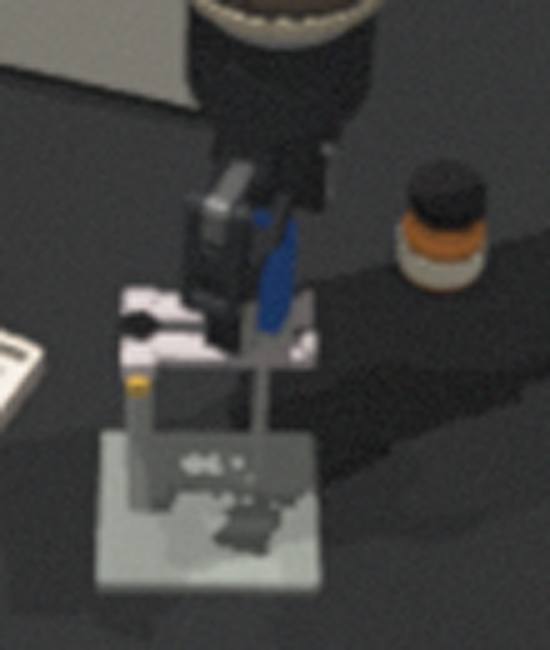

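Rod hangs alone. Withdrawing straight up.

Request:
{"op": "arm_command", "data": {
  "moves": [
    {"claw":1,"offset":[0,-0.006,0],"angular":[0,0,0]},
    {"claw":1,"offset":[0,-0.018,0],"angular":[0,0,0]},
    {"claw":1,"offset":[0,-0.035,0],"angular":[0,0,0]},
    {"claw":1,"offset":[0,-0.055,0],"angular":[0,0,0]},
    {"claw":1,"offset":[0,-0.08,0],"angular":[0,0,0]},
    {"claw":1,"offset":[0,-0.11,0.01],"angular":[0,0,0]},
    {"claw":1,"offset":[0,-0.135,0.025],"angular":[0,0,0]},
    {"claw":1,"offset":[0,-0.15,0.045],"angular":[0,0,0]}
  ]
}}

```text
time_s: 38.15
tcp_pos: [0.3886, 0.2374, 0.4864]
eef_rot: [0.546, 0.451, -0.448, -0.545]
force: [-0.0, 0.7, -0.1]
width: 1.002
```

Request:
{"op": "arm_command", "data": {
  "moves": [
    {"claw":1,"offset":[0.02,0,0.02],"angular":[0,0,0]},
    {"claw":1,"offset":[0.05,0,0.04],"angular":[0,0,0]},
    {"claw":1,"offset":[0.08,0,0.05],"angular":[0,0,0]},
    {"claw":1,"offset":[0.11,0,0.05],"angular":[0,0,0]},
    {"claw":1,"offset":[0.14,0,0.05],"angular":[0,0,0]},
    {"claw":1,"offset":[0.16,0,0.05],"angular":[0,0,0]},
    {"claw":1,"offset":[0.16,0,0.05],"angular":[0,0,0]}
  ]
}}

```text
time_s: 38.73
tcp_pos: [0.3693, 0.4081, 0.4863]
eef_rot: [0.545, 0.452, -0.449, -0.545]
force: [-0.3, 0.3, 0.2]
width: 1.002
```

Run:
```python
from h import *
st()
im=np.mean([camera('side').astype(float) for _ in range(3)],0).astype(np.uint8)[:,:,::-1]
cv2.imwrite('pics/y4.png',cv2.resize(im[270:370,200:370],None,fx=4.7,fy=4.7,interpolation=cv2.INTER_CUBIC))
t=camera('top')[:,:,::-1]
cv2.imwrite('pics/y4t.png',cv2.resize(t[170:310,200:340],None,fx=4.2,fy=4.2,interpolation=cv2.INTER_CUBIC))
```

```text
t 38.73 p [0.3693 0.4081 0.4863] yaw 1.3831 ydir [ 0.0032  0.0026 -1.    ] F [-0.33  0.26  0.16] M [-0.03   0.089  0.022] w 1.002 q [-1.16  0.25  0.29  1.65 -0.07  1.25  0.53]
```

View pics/y4.png

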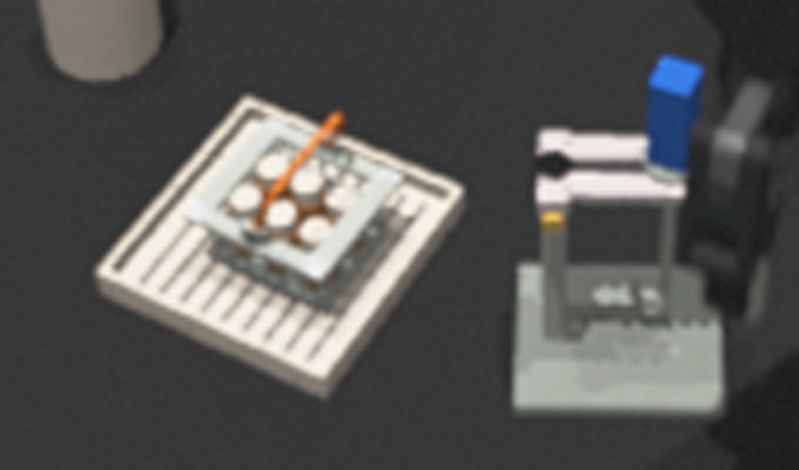

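View pics/y4t.png

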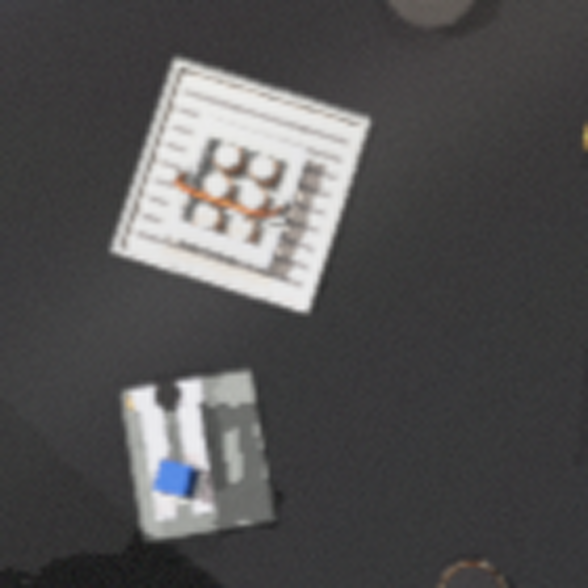

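Run:
```python
from h import *
from pose import fit
q=atz('top',[[200+.2381*258,170+.2381*405]][:0] or [[ (175+.5)/4.2-.5+200,(478+.5)/4.2-.5+170]],.201);print('rod top',q)
q=atz('top',px([[238,193]],200,170,4.2),.045);print('basket',q,'tray .640 .211')
fit(px([[183,218],[325,280],[403,170],[262,118]],200,270,4.7))
st();camera('top');print(bot.job_done())
```

```text
rod top [[0.43217177 0.22737108 0.201     ]]
basket [[0.63055758 0.21123877 0.045     ]] tray .640 .211
6dof [ 0.6297  0.2125  0.0301 -0.2505  0.0051 -0.0208] res 0.2624950842573526
on floor x,y,yaw,pitch [ 0.6306  0.2113 -0.2449 -0.0024] [-0.1  0.1  0.2 -0.4 -0.2  0.5  0.1 -0. ]
t 38.93 p [0.3703 0.4029 0.4868] yaw 1.3778 ydir [ 0.0033  0.0014 -1.    ] F [-0.15  0.3  -0.64] M [ 0.053  0.002 -0.002] w 0.997 q [-1.16  0.25  0.29  1.66 -0.07  1.25  0.53]
the job is handed in; nothing more can be done
None
```

I lifted the basket out of the well with the hook rod and set it down in the draining tray. I then unhooked it, hung the rod back in its fork, and handed the job in at about 39 s.

**Feeling for the handle:** I stopped at the first touch, about 1.6 N. The bar was about 15 mm towards -x of the well's middle, matching what the top camera had shown.

**Setting down:** The basket first stood on one edge, leaning on the shank at about 1.2 N. I drew the rod back until that load was gone, then unhooked.

**Last checks before hand-in:**
- **Basket:** It fits as flat, within about 0.02 rad, and about 10 mm from the tray's centre. The two cameras put its position within about 2 mm of each other. No load was felt on the rod after unhooking.
- **Rod:** It stands upright in the fork, about 4 mm from the measured seat. The gripper is open and clear of it.
- **Forces:** The highest I read was 18 N at the wrist, when the collar settled on the fork. I read nothing above about 3 N from the basket or bath, but readings came mostly at the end of each move.

**What disagreed:**
- The rod's hook pointed away from the fork's open side, not towards it as described. I approached the handle from the other side to suit.
- The rod was also turned about 0.36 rad from the fork's line, and I put it back with that same turn.
- The two cameras put the well's middle 4 to 5 mm apart along y; nothing came of it.

I did not measure the bystanders again at the end. None of the moves came close to them.

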